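# Isolate the test box, cull the odd bus-bar links, shut the guard

## Task

First make the bench safe: flip the isolator's cover right back so that it stands open by itself, and turn the knob clockwise until its pointer is at the single off stud; do not touch any link before that. With the cover left standing open, pick the odd links - those that are too short or bent - out of the batch and put every one in the scrap tray, leaving the straight full-length links on the mat. Then shut the cover fully, with the knob still at off, and leave the deck plug where it stands.

Things in the scene. Friction and masses are not known exactly. Their poses are not given: they have to be found in the camera images.
- isolator: Bronze isolator box bolted to the bench, about 130 x 130 mm and 50 mm high, plus feet 20 mm out on its +-x sides; origin at the centre of its underside, z up, x roughly away from the robot. A big knurled knob sits on its top under a brass flip cover.
- cover_hinge (a point): Middle of the cover's hinge line, on the box's top edge on its +y side (69 mm along the box's +y, 50 mm up); the hinge line runs along the box's x.
- cover (a joint): Brass flip cover, a shallow upturned tray about 127 mm square and 42 mm high over the knob, 0.3 kg. Angle in rad: 0 shut, growing as its -y edge swings up and over to the +y side; its stop is at 1.75. Past about 1.1 it leans back on its stop under its own weight and stands open by itself; below that it falls shut. Damped hinge.
- cover_bar (a point): Middle of the cover's handle, a 12 mm round steel bar parallel to the hinge line, 80 mm clear between its two posts. With the cover shut it lies 118 mm to the box's -y side of the hinge line and 82 mm above it, 40 mm above the cover's top; it swings about the hinge with the cover. The gap under the bar is 34 mm.
- knob (a joint): Knurled round isolator knob, 46 mm diameter and 28 mm tall on the box's top, axis vertical, 8 mm along the box's -y from the box's centre. Angle in rad, growing clockwise seen from above; at 0 the white pointer line on its top points along the box's +x (two small studs there: live), at 2.0 it points at the single larger stud (off). It turns past the off stud, to a stop at 2.8, stays where it is left, and needs about 0.06 N m.
- knob_grip (a point): On the knob's axis, 18 mm above the box's top (the knob's top is 10 mm higher).
- mat: Black rubber sorting mat fixed to the bench, 310 x 270 x 3 mm, long side along its x; origin at the centre of its underside. The links lie on it in two rows, and a chrome deck plug stands among them. Beyond the mat and around it other bench clutter stands or lies (a junction box and a bus bar beyond, a jar beyond the tray, a screwdriver and a terminal strip towards the robot), none of it over 90 mm tall and none of it needed.
- scrap_tray: Grey open scrap tray fixed to the bench, 200 x 140 x 50 mm outside, long side along its x, walls and floor 4 mm; origin at the centre of its underside.
- sound1: Sound link: straight, 80 mm long along its x, tinned-copper bus-bar link, 20 mm wide and 10 mm thick, lying flat on the mat, silvery, with a dark bolt hole near each end; origin at the centre of its underside. May be absent.
- sound2: Sound link: straight, 80 mm long along its x, tinned-copper bus-bar link, 20 mm wide and 10 mm thick, lying flat on the mat, silvery, with a dark bolt hole near each end; origin at the centre of its underside. May be absent.
- sound3: Sound link: straight, 80 mm long along its x, tinned-copper bus-bar link, 20 mm wide and 10 mm thick, lying flat on the mat, silvery, with a dark bolt hole near each end; origin at the centre of its underside. May be absent.
- short1: Odd link, too short: straight, only 50 mm long along its x, tinned-copper bus-bar link, 20 mm wide and 10 mm thick, lying flat on the mat, silvery, with a dark bolt hole near each end; origin at the centre of its underside. May be absent.
- short2: Odd link, too short: straight, only 50 mm long along its x, tinned-copper bus-bar link, 20 mm wide and 10 mm thick, lying flat on the mat, silvery, with a dark bolt hole near each end; origin at the centre of its underside. May be absent.
- bent1: Odd link, bent in its own plane into a shallow V: two arms 43 mm long, one pointing 0.38 rad from its +x towards +y, the other 0.38 rad from its -x towards +y; tinned-copper bus-bar link, 20 mm wide and 10 mm thick, lying flat on the mat, silvery, with a dark bolt hole near each end; origin at the bend, on its underside (midway in width). May be absent.
- bent2: Odd link, bent in its own plane into a shallow V: two arms 43 mm long, one pointing 0.38 rad from its +x towards +y, the other 0.38 rad from its -x towards +y; tinned-copper bus-bar link, 20 mm wide and 10 mm thick, lying flat on the mat, silvery, with a dark bolt hole near each end; origin at the bend, on its underside (midway in width). May be absent.
- deck_plug: Chrome deck plug, 34 mm diameter, 34 mm tall, standing on the mat among the links; leave alone.
There are look-alikes about, which are no part of the job. What is shaped like the bent2 but brown or green is not meant. What is shaped like the sound2 but brown is not meant.

How it is judged:
On the way, in this order (a step that is already met when the one before it is completed fails the run):
1. the cover is flipped right back and stands open (value of joint cover above 1.5 rad), for 0.3 s.
2. with the cover open, the knob's pointer is at the off stud (value of joint knob between 1.85 and 2.15 rad and value of joint cover above 1.5 rad), for 0.3 s.
3. with the cover still open and the knob at off, every odd link lies in the scrap tray (x of short1 in the frame of scrap_tray between -0.096 and 0.096 m and y of short1 in the frame of scrap_tray between -0.066 and 0.066 m and z of each of short1, short2, bent1, bent2 in the frame of scrap_tray below 0.045 m and x of short2 in the frame of scrap_tray between -0.096 and 0.096 m and y of short2 in the frame of scrap_tray between -0.066 and 0.066 m and x of bent1 in the frame of scrap_tray between -0.096 and 0.096 m and y of bent1 in the frame of scrap_tray between -0.066 and 0.066 m and x of bent2 in the frame of scrap_tray between -0.096 and 0.096 m and y of bent2 in the frame of scrap_tray between -0.066 and 0.066 m and value of joint knob between 1.85 and 2.15 rad and value of joint cover above 1.4 rad), for 0.3 s.
4. the cover is shut (value of joint cover below 0.08 rad), for 0.3 s.
At the end, for the whole second after the job is handed in: The cover is shut (within 0.08 rad), the knob is within 0.15 rad of off (2.0), every odd link lies in the scrap tray below its rim, every sound link lies on the mat (its centre over the mat, flat), and all are at rest (value of joint cover below 0.08 rad and value of joint knob between 1.85 and 2.15 rad and x of short1 in the frame of scrap_tray between -0.096 and 0.096 m and y of short1 in the frame of scrap_tray between -0.066 and 0.066 m and z of each of short1, short2, bent1, bent2 in the frame of scrap_tray below 0.045 m and x of short2 in the frame of scrap_tray between -0.096 and 0.096 m and y of short2 in the frame of scrap_tray between -0.066 and 0.066 m and x of bent1 in the frame of scrap_tray between -0.096 and 0.096 m and y of bent1 in the frame of scrap_tray between -0.066 and 0.066 m and x of bent2 in the frame of scrap_tray between -0.096 and 0.096 m and y of bent2 in the frame of scrap_tray between -0.066 and 0.066 m and x of sound1 in the frame of mat between -0.155 and 0.155 m and y of sound1 in the frame of mat between -0.135 and 0.135 m and z of each of sound1, sound2, sound3 in the frame of mat below 0.02 m and x of sound2 in the frame of mat between -0.155 and 0.155 m and y of sound2 in the frame of mat between -0.135 and 0.135 m and x of sound3 in the frame of mat between -0.155 and 0.155 m and y of sound3 in the frame of mat between -0.135 and 0.135 m and linear speed of each of short1, short2, bent1, bent2, sound1, sound2, sound3 below 0.03 m/s); the robot touches nothing.
It fails at once if a link is touched before the knob is at off (value of joint knob below 1.8 rad and (contact force between the fingers and short1 above 0.5 N or contact force between the fingers and short2 above 0.5 N or contact force between the fingers and bent1 above 0.5 N or contact force between the fingers and bent2 above 0.5 N or contact force between the fingers and sound1 above 0.5 N or contact force between the fingers and sound2 above 0.5 N or contact force between the fingers and sound3 above 0.5 N)).
It fails at once if the deck plug is moved by more than 60 mm (distance of deck_plug from where it was at the start of the episode above 0.06 m).
Of short1, short2, bent1, bent2 only 3 to 4 are there at a start; the rules pass over those that are not, and their reading is None.
Of sound1, sound2, sound3 only 2 to 3 are there at a start; the rules pass over those that are not, and their reading is None.
At some moment in a run one of short1, short2, bent1, bent2, sound1, sound2, sound3 may be knocked a few centimetres aside while the robot is not near it.
Once in a run the grip may slacken for a moment while it holds something.
It also fails if it takes over 210 s, if anything falls off the work surface, if the arm or the gripper's body presses on something with over 40 N, if the wrist force passes 120 N, or if a joint passes its speed limit or range.

## Robot

A 7-joint arm with a two-finger parallel gripper is mounted at the origin on the work surface. World frame = base frame: x ahead of the robot, y to its left, z up, the work surface at z = 0. Lengths are in m, angles in rad, forces in N, time in s.
With the tool pointing down it reaches from about 0.4 to 0.9 m from the base axis. Payload 5.5 kg.
Tool frame: the origin (TCP) lies where the fingers leave the gripper's body, on its centre line; the fingertips stand 73 mm ahead of it and the grasp point (between the pads) lies 54 mm ahead of it; z points along the fingers, y is the direction in which the jaws open and shut (so a half turn about z gives the same grasp; the last joint's range is limited). The gripper opens to 85 mm and grips with 20 to 120 N. Pads are 22 mm wide; open, the fingers measure 114 mm over their backs; the gripper's body (76 mm by 85 mm) begins 54 mm behind the grasp point. The pads swing forward as they close: fully open they stand 13 mm farther back than shut.
Start: joints at [1.403, 0.501, -0.427, 1.55, 0.221, 1.138, -0.21], TCP at [0.271, -0.591, 0.304] pointing down, gripper open.
Joint ranges: [-2.88, 2.88], [-0.31, 2.03], [-1.54, 1.56], [0.2, 2.42], [-1.41, 4.55], [0.19, 2.02], [-2.57, 2.57]. Speed limits (rad/s): [2.57, 2.57, 3.14, 3.14, 3.14, 3.14, 3.14].

## Interface

Orientations are given as a unit quaternion [x, y, z, w].
In Python, from rig import monitor, vision, hand_in gives the robot as it stands.
- The arm moves only by the tool step_arm, never from a script. Its argument "commands" is text: rows parted by semicolons, each of 5 numbers parted by spaces: the opening, from 0 (shut) to 1 (fully open), then the shift along the tool's x, y, z in units of 30 mm (1.0 is 30 mm), then the turn about the tool's z in degrees. A call has 1 to 12 rows; each row shifts and turns the pose as measured when the row begins, along the tool's axes as they then stand; what a row does not reach is not made up. A row lasts 1/8 s, in which the tool goes at most 62.5 mm and 10.7 degrees, less where a joint would pass 70% of its speed; a pose out of reach is approached as far as the arm can. A call is refused whole if a number of a shift passes 1 or a number of a turn 10.7, either way. A call with a gripper value outside its range is refused whole. The fingers move at their own pace and stop on an object; the grip force is fixed at half the most. Time passes only in rows, so rows that do not move let the fingers close. It gives the time, the measured TCP pose, the force and the opening at its end, in the units of the state.
- monitor.observe(): the state, without advancing time (a new reading comes with each control period).
- vision.get_image(name): name is "side" or "top" or "wrist"; returns a dict with "frame" (420x560x3 uint8, red, green, blue), "fx", "fy", "cx", "cy" (pixels), "world_to_cam" (4x4, takes a point from world to camera coordinates). Camera axes: x right, y down, z forward; pixel columns grow to the right and rows downward; lengths in m; the calibration is good to about 2 mm. A picture is of the moment at which its call begins. There is no depth.
- hand_in(): hands the job in, once; it reports no verdict.
The state is a dict: "t": time; "q": joint angles; "qvel": joint speeds; "effort": joint torques, N m; "tcp_pos": TCP position; "eef_rot": TCP orientation; "force": force on the tool from outside, world axes, zero at the start; "moment": the same for the moment, N m; "grip_width": finger opening in m.
Only numpy, scipy, OpenCV 4.12 (cv2) and the standard library are available. Lean on these libraries where they do the work, as an engineer would, in place of code of your own. Each camera call takes 0.05 s, during which the arm holds its last target.

## Working session

There is one attempt and no reset: what is moved stays moved. The work goes in short steps, Python scripts to look and compute and a tool call to move; the robot and the scene stay as the last step left them, time stands still between calls to the robot, and variables do not carry over. Pictures are saved under pics/ and viewed, and the job is handed in when it is done.

Besides the shell and the picture viewer there is one more tool, called after "Request:" in YAML: its name, and indented under it one key for each argument. step_arm: Moves the arm, as the interface text tells. Its arguments: {"type":"object","properties":{"commands":{"type":"string"}},"required":["commands"]}

```bash
ls; mkdir -p pics; python3 - <<'E'
from rig import monitor, vision
import cv2,json
s=monitor.observe(); print(s)
for n in ["side","top","wrist"]:
    d=vision.get_image(n); cv2.imwrite(f"pics/{n}0.png",d["frame"][:,:,::-1]); print(n,d["fx"],d["fy"],d["cx"],d["cy"],d["world_to_cam"])
E
```

```text
pics
{'t': 0.0, 'q': array([ 1.40317579,  0.50184724, -0.4267931 ,  1.55148333,  0.2207798 ,
        1.13829769, -0.21028679]), 'qvel': array([ 0.00020824, -0.00017728,  0.00102263,  0.00094811, -0.00130706,
        0.00184537, -0.00107592]), 'effort': array([ 1.11953763e-03, -5.69521093e+01, -5.81620753e+00, -2.80939168e+01,
        1.04222391e-02,  1.18672758e-02,  9.51507673e-06]), 'tcp_pos': array([ 0.27117495, -0.59010524,  0.30284589]), 'eef_rot': array([ 9.76881048e-01,  2.13781280e-01, -1.71881230e-04, -9.75990684e-04]), 'force': array([-0.57729647,  1.5153493 , -0.73445504]), 'moment': array([0.02203522, 0.0147818 , 0.00760005]), 'grip_width': 0.08548836955019355}
side 381.37913374427035 381.37913374427035 280.20963226727014 203.5180437796464 [[ 0.99742068 -0.07175012 -0.00197847 -0.5189965 ]
 [-0.05214937 -0.70545402 -0.70683454  0.09216622]
 [ 0.04931974  0.70511456 -0.70737615  1.18421596]
 [ 0.          0.          0.          1.        ]]
top 394.60463434944705 394.60463434944705 279.9267342404545 208.6662145965289 [[ 0.00588797 -0.99996159 -0.00649189 -0.00170609]
 [-0.99805368 -0.00547345 -0.06211993  0.52606273]
 [ 0.06208201  0.00684501 -0.99804758  0.9769099 ]
 [ 0.          0.          0.          1.        ]]
wrist 304.37939670507177 304.37939670507177 272.1179440084962 206.61636403090296 [[ 0.41762154 -0.90861959 -0.00164335 -0.64944834]
 [-0.86163656 -0.39659987  0.31668752 -0.04099658]
 [-0.28840023 -0.13083955 -0.9485285   0.38161663]
 [ 0.          0.          0.          1.        ]]
```

View pics/top0.png

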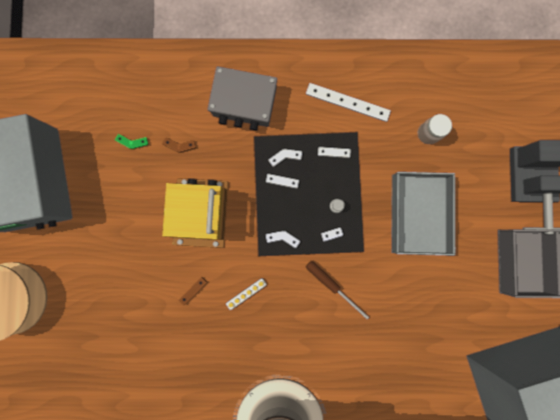

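View pics/side0.png

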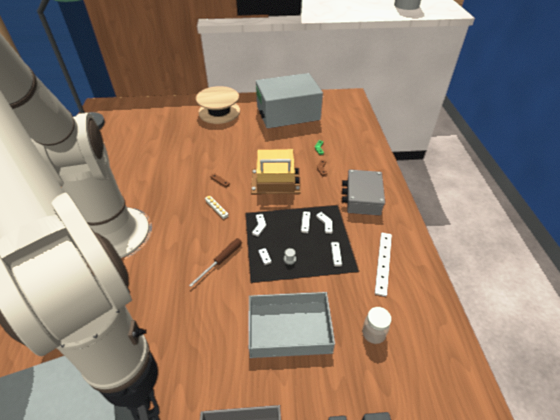

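View pics/wrist0.png

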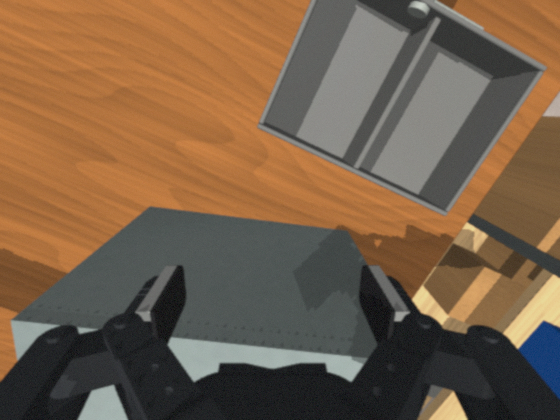

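The top view shows five silvery links on the mat. There are V-bends at (286,156) and (283,239), straight links at (334,152) and (282,181), and a shorter one at (332,235). The plug is at (337,206), the tray at (424,213), and the isolator with its bar at (210,212). Next I'll measure these.

```bash
cat > h.py <<'E'
import numpy as np, cv2
from rig import monitor, vision
from scipy.spatial.transform import Rotation as R
def ray(d,u,v):
    T=np.array(d["world_to_cam"]); Rm=T[:3,:3]; c=-Rm.T@T[:3,3]
    r=Rm.T@np.array([(u-d["cx"])/d["fx"],(v-d["cy"])/d["fy"],1.]); return c,r
def onz(d,u,v,z):
    c,r=ray(d,u,v); return c+r*(z-c[2])/r[2]
def proj(d,p):
    T=np.array(d["world_to_cam"]); q=T[:3,:3]@np.asarray(p)+T[:3,3]
    return d["fx"]*q[0]/q[2]+d["cx"], d["fy"]*q[1]/q[2]+d["cy"]
def crop(d,x0,y0,x1,y1,k,name):
    cv2.imwrite(name,cv2.resize(d["frame"][y0:y1,x0:x1,::-1],None,fx=k,fy=k,interpolation=cv2.INTER_CUBIC))
def tool():
    s=monitor.observe(); M=R.from_quat(s["eef_rot"]).as_matrix()
    print("t %.2f tcp %s yaw(toolx) %.1f tooly %.1f q7 %.2f w %.4f F %s"%(s["t"],s["tcp_pos"].round(4),np.degrees(np.arctan2(M[1,0],M[0,0])),np.degrees(np.arctan2(M[1,1],M[0,1])),s["q"][6],s["grip_width"],s["force"].round(1)))
    return s,M
def to(p,tooly_deg=None):
    "units needed to bring TCP to world p; turn to make tool y along angle (mod 180)"
    s,M=tool(); dl=np.asarray(p)-s["tcp_pos"]
    ty=np.degrees(np.arctan2(M[1,1],M[0,1]))
    if tooly_deg is not None:
        tr=-(tooly_deg-ty); tr=(tr+90)%180-90
    else: tr=0
    print("world d mm",(dl*1000).round(1),"tool units now",(M.T@dl/.03).round(2),"turn",round(tr,1))
    a=np.radians(tr); 
    M2=M@R.from_euler('z',tr,degrees=True).as_matrix()
    print(" units if turned first",(M2.T@dl/.03).round(2))
def links(d,z=0.013,zm=0.003,verbose=True,thr=150,name="top"):
    f=d["frame"].astype(int); mx=f.max(2); mn=f.min(2)
    m=((mn>thr)&(mx-mn<40)).astype(np.uint8)
    out=[]
    n,l,st,ce=cv2.connectedComponentsWithStats(m)
    for i in range(1,n):
        if 60<st[i,4]<600:
            ys,xs=np.nonzero(l==i)
            P=np.array([onz(d,x,y,z)[:2] for x,y in zip(xs,ys)]).astype(np.float32)
            (c,(w,h),a)=cv2.minAreaRect(P*1000)
            out.append((ce[i],P.mean(0),w,h,a)); 
            if verbose: print("px",ce[i].round(1),"n",st[i,4],"mean",P.mean(0).round(4),"rectc",np.round(c,1),"size %.1f x %.1f ang %.1f"%(w,h,a))
    return out
E
python3 - <<'E'
from h import *
d=vision.get_image("top"); links(d)
crop(d,240,125,370,265,6,"pics/mat.png")
crop(d,150,165,240,255,7,"pics/iso.png")
d=vision.get_image("side"); crop(d,235,135,320,205,9,"pics/isos.png")
E
```

```text
px [263.9   3.2] n 223 mean [1.0635 0.0462] rectc [1054.6   40.9] size 35.1 x 109.7 ang 0.1
px [421.9  11.2] n 83 mean [ 1.0428 -0.365 ] rectc [1040.7 -366.5] size 26.9 x 28.6 ang 0.1
px [401.   29.6] n 403 mean [ 0.9933 -0.3101] rectc [1001.7 -302.6] size 71.5 x 86.2 ang 9.6
px [382.8  18.4] n 84 mean [ 1.0233 -0.2631] rectc [1025.6 -263.3] size 17.9 x 51.9 ang 23.1
px [290.2  30.5] n 176 mean [ 0.9903 -0.0226] rectc [995.6 -23.4] size 40.2 x 70.1 ang 0.1
px [440.1 124.8] n 375 mean [ 0.743  -0.4062] rectc [ 742.5 -406.1] size 51.8 x 56.2 ang 0.2
px [333.8 151.7] n 230 mean [ 0.6724 -0.135 ] rectc [ 672.6 -134.5] size 79.6 x 19.5 ang 86.1
px [285.  155.6] n 252 mean [ 0.6618 -0.0108] rectc [662.1 -10.5] size 32.1 x 84.0 ang 14.9
px [281.9 180.5] n 236 mean [ 0.5979 -0.0032] rectc [597.9  -3.5] size 80.2 x 19.5 ang 78.9
px [411.4 187.3] n 62 mean [ 0.5822 -0.3308] rectc [ 581.5 -330.3] size 22.4 x 32.0 ang 63.0
px [209.2 211.2] n 94 mean [0.519  0.1801] rectc [519.6 180.1] size 5.6 x 106.5 ang 87.2
px [423.4 197.6] n 66 mean [ 0.5563 -0.3606] rectc [ 554.2 -362.9] size 42.5 x 21.7 ang 63.3
px [ 21.2 211.4] n 372 mean [0.5157 0.6572] rectc [522.7 665.1] size 51.8 x 100.8 ang 11.7
px [548.8 211.2] n 134 mean [ 0.5236 -0.6745] rectc [ 524.2 -674.3] size 85.6 x 9.6 ang 0.1
px [337.7 204.5] n 79 mean [ 0.5376 -0.1445] rectc [ 537.6 -144. ] size 22.8 x 22.7 ang 0.3
px [331.5 234. ] n 148 mean [ 0.4632 -0.1288] rectc [ 463.3 -129.1] size 19.8 x 49.4 ang 18.7
px [282.3 237.7] n 259 mean [ 0.4532 -0.005 ] rectc [453.4  -5. ] size 82.8 x 31.2 ang 79.5
px [245.9 292.8] n 178 mean [0.3157 0.085 ] rectc [313.3  85.8] size 19.5 x 108.7 ang 35.1
```

View pics/mat.png

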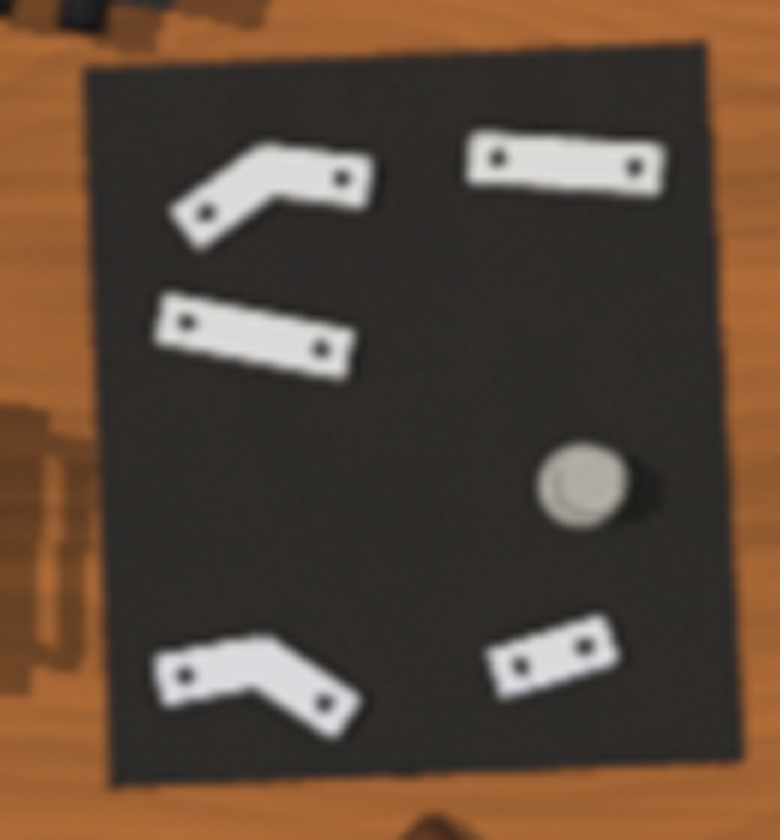

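View pics/iso.png

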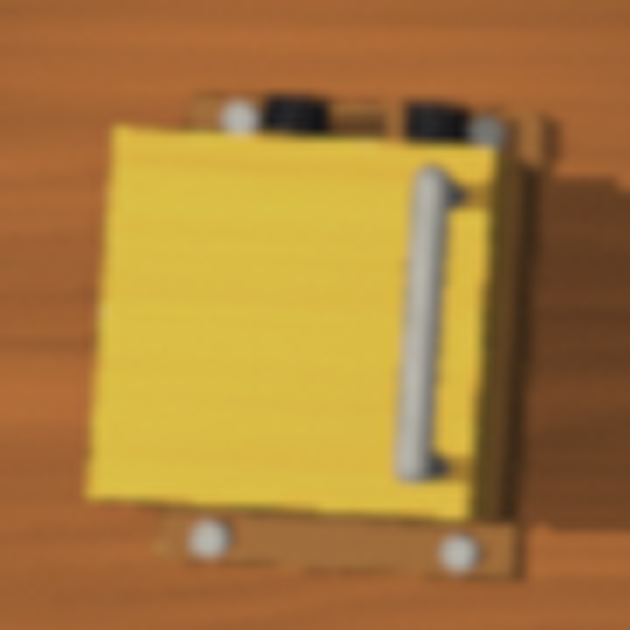

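View pics/isos.png

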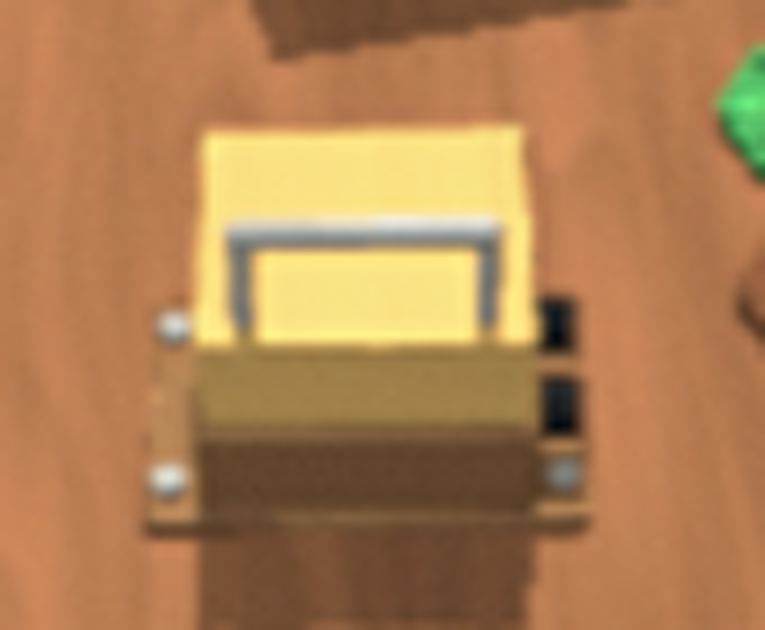

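The crops confirm two straight 80 mm links, one 50 mm link (332,234) and two V-bends. Mat, hinge and bar frames next. In the top crop the bar runs from about (211.7,189.3) to (208.3,232.9). In the side view it sits at about (268..290, 161).

```bash
python3 - <<'E'
from h import *
d=vision.get_image("top"); sd=vision.get_image("side")
a=onz(d,150+432/7,165+172/7,0.132); b=onz(d,150+408/7,165+472/7,.132); c=(a+b)/2
print("bar ends",a.round(4),b.round(4),"mid",c.round(4),"len",np.linalg.norm(a-b),"ang",np.degrees(np.arctan2(*(a-b)[1::-1])))
# side view ray bar mid
us,vs=[(235+u/9,135+v/9) for u,v in [((232+498)/2,(232+232)/2)]][0]
# triangulate
c1,r1=ray(d,(150+420/7),(165+322/7)); c2,r2=ray(sd,us,vs)
A=np.array([r1,-r2]).T; t=np.linalg.lstsq(A,c2-c1,rcond=None)[0]; print("tri",(c1+r1*t[0]).round(4),(c2+r2*t[1]).round(4))
# cover top corners z .092
for u,v in [(113,127),(497,147),(472,518),(88,497)]: print(onz(d,150+u/7,165+v/7,.092).round(4))
# box yaw from foot bolts
for u,v in [(208,540),(457,553),(240,118),(488,130)]: print("bolt",onz(d,150+u/7,165+v/7,.01).round(4))
# mat corners
for u,v in [(85,68),(705,43),(743,760),(110,785)]: print("mat",onz(d,240+u/6,125+v/6,.003).round(4))
tool()
E
```

```text
bar ends [0.5607 0.153  0.132 ] [0.4652 0.1591 0.132 ] mid [0.513  0.1561 0.132 ] len 0.0957403312648114 ang -3.606890082119576
tri [0.5129 0.1563 0.1307] [0.5168 0.1563 0.1309]
[0.5797 0.2672 0.092 ]
[0.5736 0.1387 0.092 ]
[0.4502 0.1451 0.092 ]
[0.4563 0.2726 0.092 ]
bolt [0.4404 0.2538 0.01  ]
bolt [0.4363 0.1638 0.01  ]
bolt [0.5936 0.2454 0.01  ]
bolt [0.5896 0.155  0.01  ]
mat [0.7136 0.069  0.003 ]
mat [ 0.7256 -0.1975  0.003 ]
mat [ 0.419  -0.2116  0.003 ]
mat [0.4069 0.0554 0.003 ]
t 0.35 tcp [ 0.2714 -0.5905  0.3037] yaw(toolx) 24.7 tooly -65.3 q7 -0.21 w 0.0852 F [-0.6  0.  -0.2]
```

Request:
step_arm:
  commands: "1 0 0 0 9.3;1 0 0 0 9.3;1 0 0 0 9.3"

```text
t: 0.72
tcp_pos: [0.2712, -0.5904, 0.3033]
eef_rot: [0.999, -0.035, 0.0, -0.001]
force: [0.1, 0.1, -0.5]
grip_width: 0.0853
```

```bash
python3 -c "
from h import *
to([.5135,.156,.25],86.8)"
```

```text
t 0.72 tcp [ 0.2712 -0.5904  0.3033] yaw(toolx) -4.1 tooly -94.1 q7 -0.67 w 0.0853 F [ 0.1  0.1 -0.5]
world d mm [242.3 746.4 -53.3] tool units now [  6.3  -25.39   1.81] turn -0.9
 units if turned first [  6.68 -25.29   1.81]
```

Request:
step_arm:
  commands: "1 0.5 -1 0 0;1 0.5 -1 0 0;1 0.5 -1 0 0;1 0.5 -1 0 0;1 0.5 -1 0 0;1 0.5 -1 0 0;1 0.5 -1 0 0;1 0.5 -1 0 0;1 0.5 -1 0 0;1 0.5 -1 0 0;1 0.5 -1 0 0;1 0.5 -1 0 0"

```text
t: 2.22
tcp_pos: [0.482, -0.2372, 0.304]
eef_rot: [0.999, -0.04, 0.001, 0.001]
force: [0.3, 0.4, 0.2]
grip_width: 0.0854
```

Request:
step_arm:
  commands: "1 0.1 -1 0 0;1 0.1 -1 0 0;1 0.1 -1 0 0;1 0.1 -1 0 0;1 0.1 -1 0 0;1 0.1 -1 0 0;1 0 -1 0 0;1 0 -1 0 0;1 0 -1 0 0;1 0 -1 0 0;1 0 0 0 0"

```text
t: 3.6
tcp_pos: [0.5255, 0.0741, 0.3052]
eef_rot: [0.999, -0.037, 0.003, 0.001]
force: [0.2, -0.8, -0.2]
grip_width: 0.0855
```

```bash
python3 -c "
from h import *
to([.5135,.156,.25],86.8)
d=vision.get_image('wrist'); crop(d,0,0,560,420,1,'pics/w1.png')"
```

```text
t 3.60 tcp [0.5255 0.0741 0.3052] yaw(toolx) -4.2 tooly -94.2 q7 -2.03 w 0.0855 F [ 0.2 -0.8 -0.2]
world d mm [-12.   81.9 -55.2] tool units now [-0.61 -2.7   1.83] turn -1.0
 units if turned first [-0.57 -2.71  1.83]
```

View pics/w1.png

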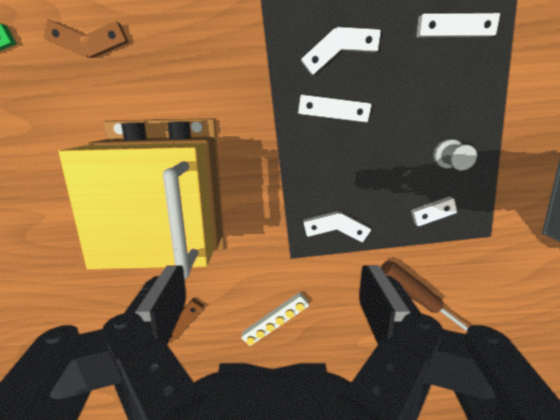

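The wrist view shows the bar at about (177,220) and all the links as expected. Joint 7 is near its end at -2.03, so I'll make a half turn now to leave room for the clockwise knob turn.

Request:
step_arm:
  commands: "1 0 0 0 -10.6;1 0 0 0 -10.6;1 0 0 0 -10.6;1 0 0 0 -10.6;1 0 0 0 -10.6;1 0 0 0 -10.6;1 0 0 0 -10.6;1 0 0 0 -10.6;1 0 0 0 -10.6;1 0 0 0 -10.6;1 0 0 0 -10.6;1 0 0 0 -10.6"

```text
t: 5.15
tcp_pos: [0.5261, 0.0501, 0.3032]
eef_rot: [0.465, 0.885, -0.008, 0.006]
force: [0.1, 0.5, -0.5]
grip_width: 0.0856
```

Request:
step_arm:
  commands: "1 0 0 0 -10.6;1 0 0 0 -10.6;1 0 0 0 -10.6;1 0 0 0 -10.6;1 0 0 0 -10.6;1 0 0 0 0"

```text
t: 5.9
tcp_pos: [0.5263, 0.0382, 0.301]
eef_rot: [0.016, 1.0, -0.013, -0.0]
force: [0.3, -0.7, -0.4]
grip_width: 0.0852
```

```bash
python3 -c "
from h import *
to([.5135,.156,.25],86.8)"
```

```text
t 5.90 tcp [0.5263 0.0382 0.301 ] yaw(toolx) 178.1 tooly 88.1 q7 0.85 w 0.0852 F [ 0.3 -0.7 -0.4]
world d mm [-12.8 117.8 -51. ] tool units now [0.55 3.95 1.6 ] turn 1.3
 units if turned first [0.65 3.94 1.6 ]
```

Request:
step_arm:
  commands: "1 0.16 1 0 1.3;1 0.16 1 0 0;1 0.16 1 0 0;1 0.16 0.95 0 0;1 0 0 0 0"

```text
t: 6.52
tcp_pos: [0.5153, 0.1545, 0.2967]
eef_rot: [0.044, 0.999, -0.015, -0.0]
force: [0.9, -0.5, -0.5]
grip_width: 0.0855
```

```bash
python3 -c "
from h import *
to([.5135,.156,.185],86.8)
print(monitor.observe()['eef_rot'])
d=vision.get_image('wrist'); crop(d,0,0,560,420,1,'pics/w2.png')
"
```

```text
t 6.53 tcp [0.5153 0.1545 0.2967] yaw(toolx) 175.0 tooly 85.0 q7 0.59 w 0.0855 F [ 0.9 -0.5 -0.5]
world d mm [  -1.8    1.5 -111.7] tool units now [0.07 0.15 3.72] turn -1.8
 units if turned first [0.06 0.16 3.72]
[ 4.39057636e-02  9.98925823e-01 -1.48108736e-02 -3.48451770e-04]
```

View pics/w2.png

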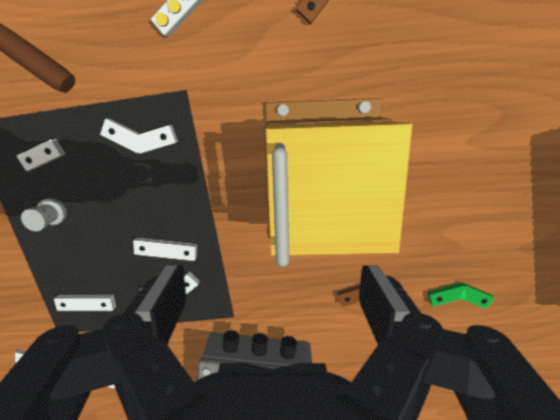

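Request:
step_arm:
  commands: "1 0 0.1 1 -1.8;1 0 0 1 0;1 0 0 1 0;1 0 0 0.7 0;1 0 0 0 0"

```text
t: 7.2
tcp_pos: [0.5193, 0.1431, 0.1818]
eef_rot: [0.039, 0.999, -0.019, 0.0]
force: [0.8, 0.5, 0.3]
grip_width: 0.0854
```

```bash
python3 -c "
from h import *
to([.5135,.156,.185],86.8)
d=vision.get_image('wrist'); crop(d,0,0,560,420,1,'pics/w3.png')
d=vision.get_image('side'); crop(d,200,90,340,220,5,'pics/s3.png')
"
```

```text
t 7.20 tcp [0.5193 0.1431 0.1818] yaw(toolx) 175.5 tooly 85.5 q7 0.50 w 0.0854 F [0.8 0.5 0.3]
world d mm [-5.8 12.9  3.2] tool units now [ 0.23  0.41 -0.12] turn -1.3
 units if turned first [ 0.22  0.41 -0.12]
```

View pics/w3.png

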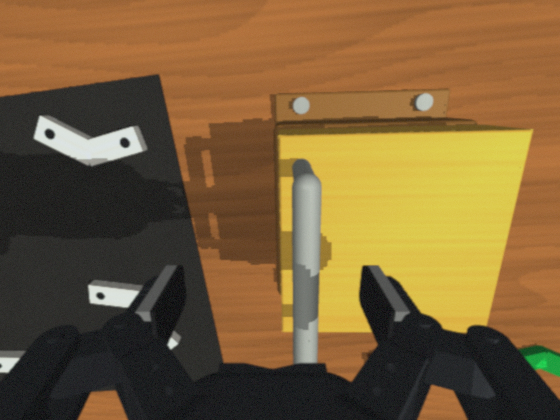

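View pics/s3.png

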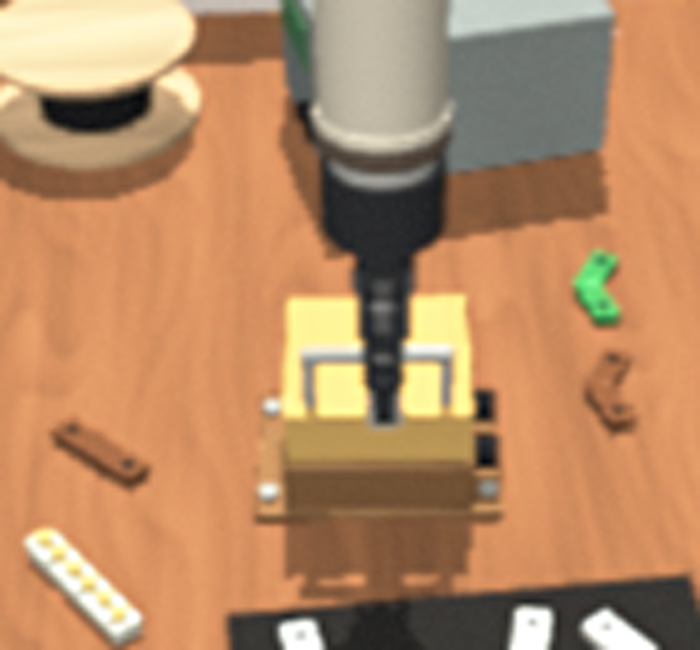

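The bar at column 307 lies right of the jaw centre at about 272, which is towards +y. I'll shift and then close.

Request:
step_arm:
  commands: "1 0.2 0.5 -0.1 -1.3;1 0 0 0 0"

```text
t: 7.55
tcp_pos: [0.5159, 0.1618, 0.1885]
eef_rot: [0.026, 1.0, -0.017, 0.003]
force: [0.2, 0.9, 0.4]
grip_width: 0.0854
```

```bash
python3 -c "
from h import *
to([.5135,.157,.184],86.8)
d=vision.get_image('wrist'); crop(d,0,0,560,420,1,'pics/w4.png')
"
```

```text
t 7.55 tcp [0.5159 0.1618 0.1885] yaw(toolx) 177.0 tooly 87.0 q7 0.50 w 0.0854 F [0.2 0.9 0.4]
world d mm [-2.4 -4.8 -4.5] tool units now [ 0.07 -0.16  0.15] turn 0.2
 units if turned first [ 0.07 -0.16  0.15]
```

View pics/w4.png

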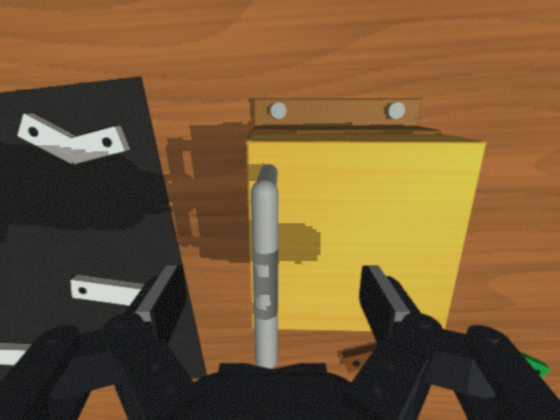

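Request:
step_arm:
  commands: "1 0.05 -0.12 0.15 0;0.5 0 0 0 0;0 0 0 0 0;0 0 0 0 0;0 0 0 0 0;0 0 0 0 0;0 0 0 0 0"

```text
t: 8.48
tcp_pos: [0.5149, 0.1583, 0.184]
eef_rot: [0.027, 1.0, -0.016, 0.004]
force: [-0.7, 0.7, -0.1]
grip_width: 0.01
```

```bash
python3 -c "
from h import *
to([.5135,.157,.184],86.8)
d=vision.get_image('wrist'); crop(d,0,0,560,420,1,'pics/w5.png')
"
```

```text
t 8.47 tcp [0.5149 0.1583 0.184 ] yaw(toolx) 176.9 tooly 86.9 q7 0.50 w 0.0100 F [-0.7  0.7 -0.1]
world d mm [-1.4 -1.3  0. ] tool units now [ 0.05 -0.05  0.  ] turn 0.1
 units if turned first [ 0.05 -0.05  0.  ]
```

View pics/w5.png

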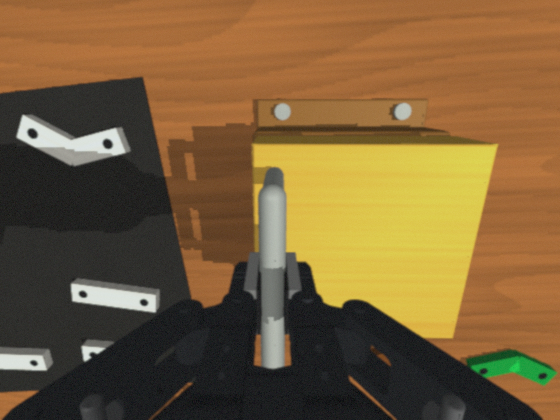

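Request:
step_arm:
  commands: "0 0 0.25 -0.33 0;0 0 0.28 -0.31 0;0 0 0.3 -0.28 0;0 0 0.33 -0.25 0;0 0 0 0 0"

```text
t: 9.15
tcp_pos: [0.5167, 0.1919, 0.2197]
eef_rot: [0.028, 0.999, -0.021, 0.003]
force: [-0.3, -1.0, -0.6]
grip_width: 0.0105
```

```bash
python3 -c "
from h import *
to([.5185,.274,.247],86.8)
"
```

```text
t 9.15 tcp [0.5167 0.1919 0.2197] yaw(toolx) 176.8 tooly 86.7 q7 0.48 w 0.0105 F [-0.3 -1.  -0.6]
world d mm [ 1.8 82.1 27.3] tool units now [ 0.09  2.7  -1.02] turn -0.1
 units if turned first [ 0.09  2.7  -1.02]
```

Request:
step_arm:
  commands: "0 0 0.36 -0.23 0;0 0 0.36 -0.21 0;0 0 0.39 -0.16 0;0 0 0.39 -0.14 0;0 0 0.41 -0.09 0;0 0 0.41 -0.06 0;0 0 0 0 0"

```text
t: 10.02
tcp_pos: [0.5202, 0.258, 0.2463]
eef_rot: [0.031, 0.999, -0.03, 0.002]
force: [1.6, -1.4, -2.3]
grip_width: 0.0099
```

```bash
python3 -c "
from h import *
to([.5185,.274,.247],86.8)
print(monitor.observe()['eef_rot'])
d=vision.get_image('side'); crop(d,200,60,340,220,4,'pics/s6.png')
"
```

```text
t 10.03 tcp [0.5202 0.258  0.2463] yaw(toolx) 176.5 tooly 86.5 q7 0.41 w 0.0099 F [ 1.6 -1.4 -2.3]
world d mm [-1.7 16.   0.7] tool units now [ 0.09  0.53 -0.06] turn -0.3
 units if turned first [ 0.09  0.53 -0.06]
[ 0.03063288  0.9990701  -0.03027175  0.00204451]
```

View pics/s6.png

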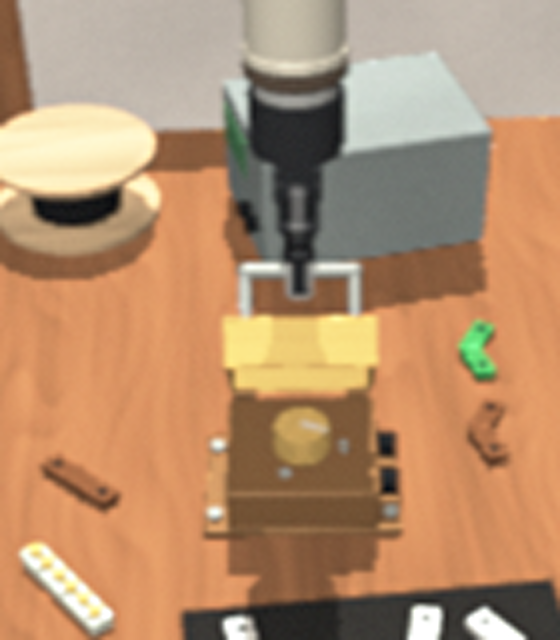

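Request:
step_arm:
  commands: "0 0 0.43 -0.05 0;0 0 0.43 -0.03 0;0 0 0.42 0 0;0 0 0.42 0.04 0;0 0 0.41 0.07 0;0 0 0.41 0.1 0;0 0 0.38 0.13 0;0 0 0 0 0"

```text
t: 11.08
tcp_pos: [0.5251, 0.3482, 0.2319]
eef_rot: [0.031, 0.999, -0.031, 0.001]
force: [1.1, 1.1, 0.9]
grip_width: 0.01
```

```bash
python3 -c "
from h import *
s,M=tool(); g=s['tcp_pos']+M[:,2]*.054; r=np.array([g[1]-.2735,g[2]-.05]); print(r,np.linalg.norm(r),np.degrees(np.arctan2(r[1],-r[0]))-34.8, M.T@[0,0,1])
d=vision.get_image('side'); crop(d,200,60,340,220,4,'pics/s7.png')
"
```

```text
t 11.07 tcp [0.5251 0.3482 0.2319] yaw(toolx) 176.4 tooly 86.4 q7 0.30 w 0.0100 F [1.1 1.1 0.9]
[0.07137943 0.12804157] 0.14659354486851284 84.33838858165555 [-0.00311827 -0.06103117 -0.99813099]
```

View pics/s7.png

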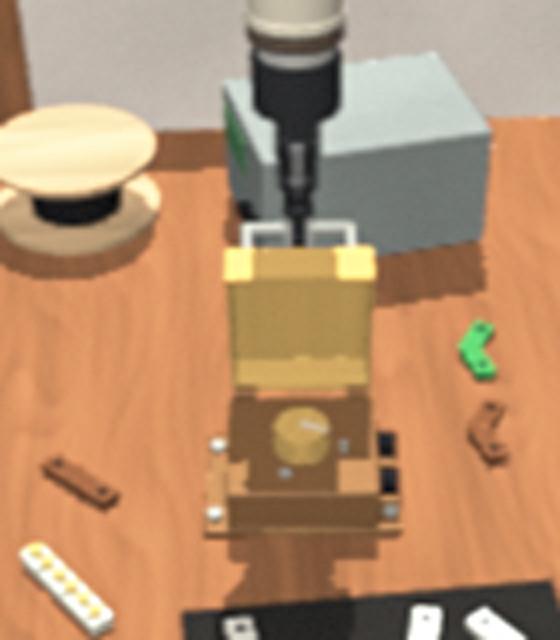

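Request:
step_arm:
  commands: "0 0 0.36 0.18 0;0 0 0.34 0.2 0;0 0 0 0 0;0.3 0 0 0 0;0.3 0 0 0 0;0.3 0 0 0 0"

```text
t: 11.88
tcp_pos: [0.5262, 0.37, 0.2187]
eef_rot: [0.032, 0.999, -0.029, 0.0]
force: [0.2, 1.7, -0.7]
grip_width: 0.0255
```

```bash
python3 -c "
from h import *
s,M=tool(); g=s['tcp_pos']+M[:,2]*.054; r=np.array([g[1]-.2735,g[2]-.05]); print(r,np.linalg.norm(r),np.degrees(np.arctan2(r[1],-r[0]))-34.8)
d=vision.get_image('side'); crop(d,200,60,340,220,4,'pics/s8.png')
d=vision.get_image('wrist'); crop(d,0,0,560,420,1,'pics/w8.png')
"
```

```text
t 11.88 tcp [0.5262 0.37   0.2187] yaw(toolx) 176.4 tooly 86.4 q7 0.28 w 0.0255 F [ 0.2  1.7 -0.7]
[0.09335845 0.11474287] 0.1479247341655051 94.33290065086159
```

View pics/s8.png

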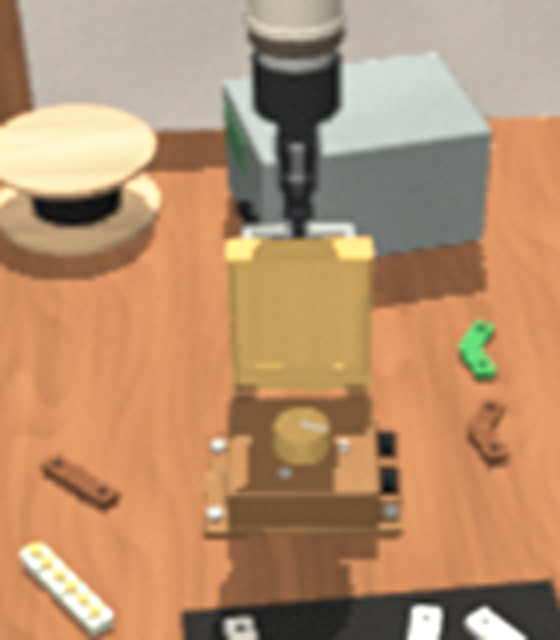

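View pics/w8.png

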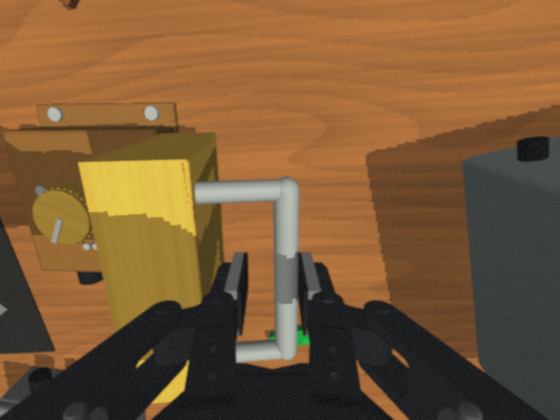

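Request:
step_arm:
  commands: "0.3 0 0 -0.5 0;0.3 0 0 -1 0;0.3 0 0 -1 0;0.3 0 0 -1 0;0.3 0 0 -1 0;0.3 0 0 0 0"

```text
t: 12.72
tcp_pos: [0.5263, 0.3779, 0.3635]
eef_rot: [0.032, 0.999, -0.029, 0.001]
force: [-0.1, -0.5, -1.2]
grip_width: 0.0257
```

```bash
python3 -c "
from h import *
to([.5145,.197,.33],86.8)
d=vision.get_image('side'); crop(d,200,60,340,220,4,'pics/s9.png')
d=vision.get_image('top'); crop(d,100,150,260,270,5,'pics/t9.png')
"
```

```text
t 12.72 tcp [0.5263 0.3779 0.3635] yaw(toolx) 176.3 tooly 86.3 q7 0.36 w 0.0257 F [-0.1 -0.5 -1.2]
world d mm [ -11.8 -180.9  -33.5] tool units now [ 0.01 -5.97  1.46] turn -0.5
 units if turned first [ 0.06 -5.97  1.46]
```

View pics/s9.png

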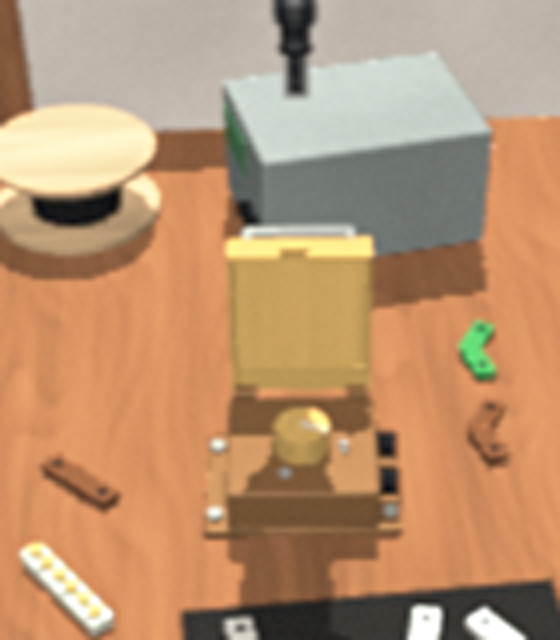

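View pics/t9.png

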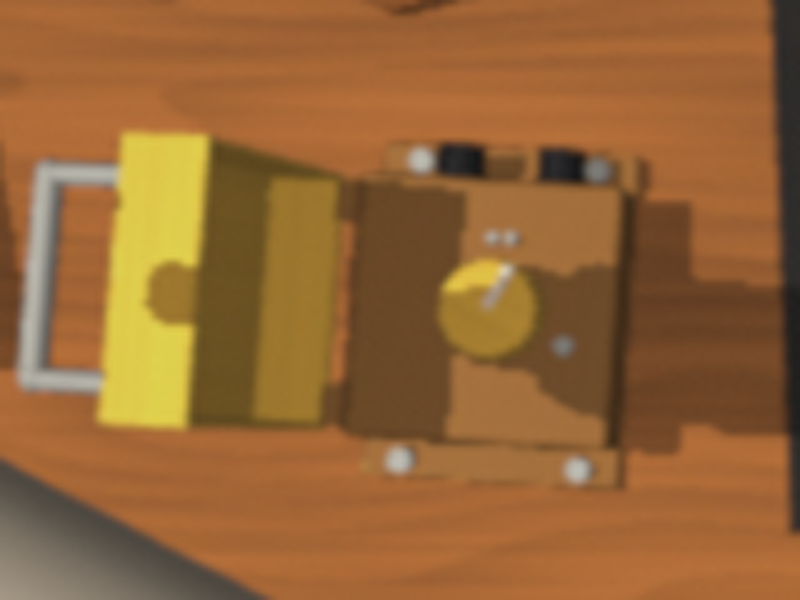

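The cover stands open by itself. The knob is at about (197.6,211.6), with its pointer a little clockwise of the live studs. Next I'll get precise values.

```bash
cat >> h.py <<'E'
def pointer(d,c,z=0.078,rad=.024,thr=165,name=None):
    f=d["frame"].astype(int); m=(f.min(2)>thr)&(f.max(2)-f.min(2)<60)
    P=[]
    for y,x in zip(*np.nonzero(m)):
        p=onz(d,x,y,z)[:2]
        if np.linalg.norm(p-c)<rad: P.append(p)
    P=np.array(P)
    if len(P)<4: print("few",len(P)); return
    m=P.mean(0); v=m-c; w=np.linalg.eigh(np.cov((P-m).T))[1][:,1]; w=w*np.sign(w@v)
    f=lambda v:-(np.degrees(np.arctan2(v[1],v[0]))+3.2)
    print("n",len(P),"mean",m,"ang by mean %.1f by axis %.1f deg cw from box x"%(f(v),f(w)))
E
python3 - <<'E'
from h import *
d=vision.get_image("top")
c=onz(d,100+488/5,150+308/5,.078); print("knob",c)
for u,v in [(491,238),(512,238),(562,345)]: print("stud",onz(d,100+u/5,150+v/5,.053))
for u,v in [(400,460),(577,469),(421,159),(597,170)]: print("bolt",onz(d,100+u/5,150+v/5,.01))
for t in (130,150,165,180): pointer(d,c[:2],thr=t)
crop(d,180,190,225,230,16,"pics/k.png")
E
```

```text
knob [0.51421746 0.19533414 0.078     ]
stud [0.54965411 0.19991745 0.053     ]
stud [0.54970832 0.18969173 0.053     ]
stud [0.49780234 0.16449025 0.053     ]
bolt [0.44077613 0.25306016 0.01      ]
bolt [0.43679155 0.16353907 0.01      ]
bolt [0.59370879 0.24564999 0.01      ]
bolt [0.58852633 0.15578121 0.01      ]
n 4 mean [0.53225754 0.1888047 ] ang by mean 16.7 by axis 27.6 deg cw from box x
few 2
few 0
few 0
```

View pics/k.png

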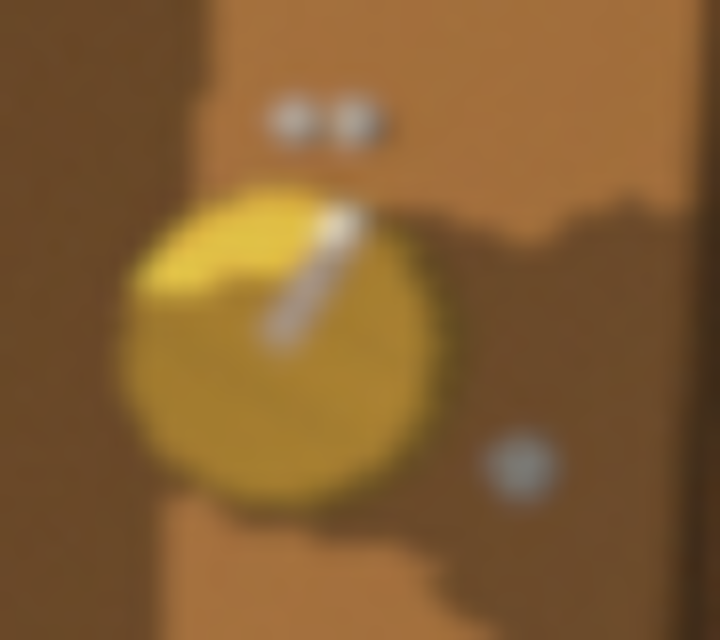

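Request:
step_arm:
  commands: "1 0 -1 0 0;1 0 -1 0 0;1 0 -1 0 0;1 0 -1 0 0;1 0 -1 0 0;1 0 -0.8 0 0;1 0 0 0 0"

```text
t: 13.75
tcp_pos: [0.512, 0.1934, 0.3611]
eef_rot: [0.032, 0.999, -0.035, -0.008]
force: [0.5, 0.5, 1.0]
grip_width: 0.0854
```

```bash
python3 -c "
from h import *
s,M=tool(); k=np.array([.5143,.196,.074]); tz=M[:,2]; to(k-tz*.054*1.0-np.array([0,0,-.1])-tz*0,86.8)
print('final');to(k-tz*.054,86.8); print(tz)
"
```

```text
t 13.75 tcp [0.512  0.1934 0.3611] yaw(toolx) 176.3 tooly 86.3 q7 0.59 w 0.0854 F [0.5 0.5 1. ]
t 13.75 tcp [0.512  0.1934 0.3611] yaw(toolx) 176.3 tooly 86.3 q7 0.59 w 0.0854 F [0.5 0.5 1. ]
world d mm [   3.3    6.4 -133.2] tool units now [-0.16  0.53  4.41] turn -0.5
 units if turned first [-0.16  0.53  4.41]
final
t 13.75 tcp [0.512  0.1934 0.3611] yaw(toolx) 176.3 tooly 86.3 q7 0.59 w 0.0854 F [0.5 0.5 1. ]
world d mm [   3.3    6.4 -233.2] tool units now [-0.2   0.77  7.74] turn -0.5
 units if turned first [-0.21  0.77  7.74]
[-0.01838128 -0.06982705 -0.99738975]
```

Request:
step_arm:
  commands: "1 -0.03 0.15 1 0;1 -0.03 0.15 1 0;1 -0.03 0.15 1 0;1 -0.03 0.15 1 0;1 -0.03 0.15 1 0;1 0 0 0 0"

```text
t: 14.5
tcp_pos: [0.5126, 0.2101, 0.2021]
eef_rot: [0.03, 0.999, -0.034, -0.011]
force: [0.3, -0.1, -0.3]
grip_width: 0.0853
```

```bash
cat >>h.py <<'E'
def tog(g,tooly=None,z=None):
    "bring grasp point to g"
    s=monitor.observe(); M=R.from_quat(s["eef_rot"]).as_matrix(); print("tilt",M[:,2].round(3)); to(np.asarray(g)-M[:,2]*.054,tooly)
E
python3 -c "
from h import *
tog([.5143,.196,.074],86.8)
d=vision.get_image('wrist'); crop(d,0,0,560,420,1,'pics/w10.png')
"
```

```text
tilt [-0.023 -0.068 -0.997]
t 14.50 tcp [0.5126 0.2101 0.2021] yaw(toolx) 176.5 tooly 86.6 q7 0.44 w 0.0853 F [ 0.3 -0.1 -0.3]
world d mm [  3.  -10.4 -74.2] tool units now [-0.17 -0.17  2.49] turn -0.2
 units if turned first [-0.17 -0.17  2.49]
```

View pics/w10.png

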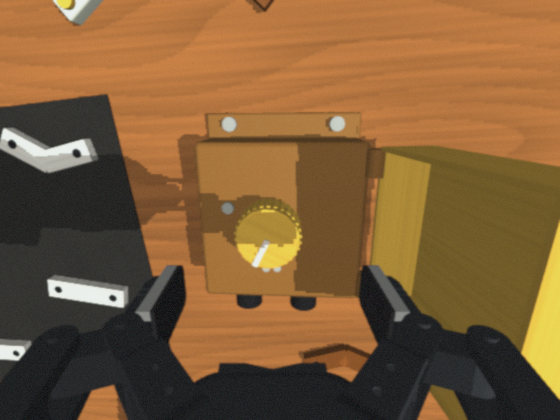

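Request:
step_arm:
  commands: "1 -0.08 -0.1 1 0;1 -0.08 -0.05 0.9 0;1 0 0 0 0"

```text
t: 14.92
tcp_pos: [0.5187, 0.205, 0.1502]
eef_rot: [0.03, 0.999, -0.032, -0.007]
force: [-0.2, -0.2, 0.8]
grip_width: 0.0858
```

```bash
python3 -c "
from h import *
tog([.5143,.196,.074],86.8)
d=vision.get_image('wrist'); crop(d,0,0,560,420,1,'pics/w11.png')
"
```

```text
tilt [-0.016 -0.063 -0.998]
t 14.93 tcp [0.5187 0.205  0.1502] yaw(toolx) 176.6 tooly 86.6 q7 0.40 w 0.0858 F [-0.2 -0.2  0.8]
world d mm [ -3.6  -5.6 -22.3] tool units now [ 0.1  -0.14  0.75] turn -0.2
 units if turned first [ 0.1  -0.14  0.75]
```

View pics/w11.png

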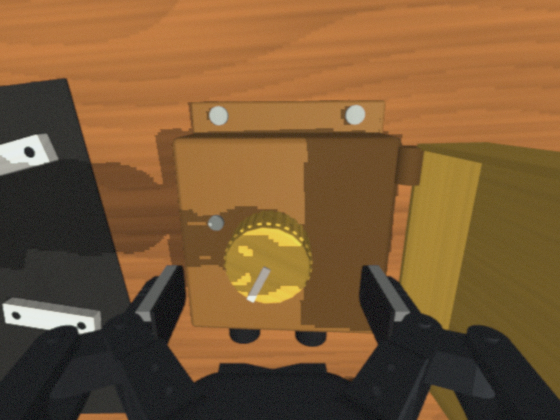

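Request:
step_arm:
  commands: "1 0.1 -0.14 0.7 0;1 0 0 0 0"

```text
t: 15.22
tcp_pos: [0.5167, 0.2012, 0.1323]
eef_rot: [0.03, 0.999, -0.03, -0.004]
force: [0.0, 0.1, 0.6]
grip_width: 0.0854
```

```bash
python3 -c "
from h import *
tog([.5143,.196,.074],86.8)
"
```

```text
tilt [-0.01  -0.061 -0.998]
t 15.22 tcp [0.5167 0.2012 0.1323] yaw(toolx) 176.6 tooly 86.6 q7 0.38 w 0.0854 F [0.  0.1 0.6]
world d mm [-1.8 -1.9 -4.4] tool units now [ 0.06 -0.06  0.15] turn -0.2
 units if turned first [ 0.06 -0.06  0.15]
```

Request:
step_arm:
  commands: "1 0.06 -0.06 0.12 0;0.5 0 0 0 0;0.2 0 0 0 0;0.2 0 0 0 0;0.2 0 0 0 0;0.2 0 0 0 0"

```text
t: 15.98
tcp_pos: [0.5153, 0.2013, 0.1309]
eef_rot: [0.029, 0.999, -0.029, -0.003]
force: [0.1, -1.1, 0.1]
grip_width: 0.044
```

```bash
python3 -c "
from h import *
tog([.5143,.196,.074],86.8)
d=vision.get_image('wrist'); crop(d,0,0,560,420,1,'pics/w12.png')
"
```

```text
tilt [-0.007 -0.057 -0.998]
t 15.97 tcp [0.5153 0.2013 0.1309] yaw(toolx) 176.7 tooly 86.7 q7 0.38 w 0.0440 F [ 0.1 -1.1  0.1]
world d mm [-0.6 -2.2 -3. ] tool units now [ 0.01 -0.07  0.1 ] turn -0.1
 units if turned first [ 0.01 -0.07  0.1 ]
```

View pics/w12.png

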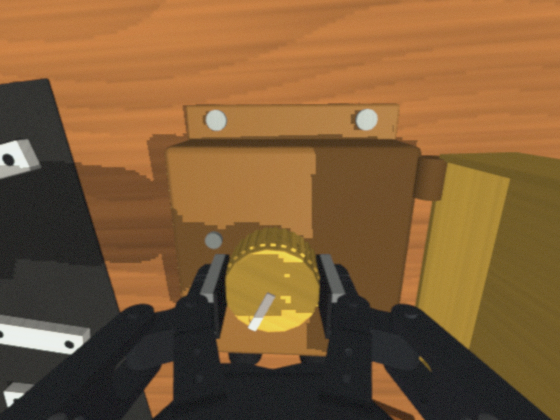

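Request:
step_arm:
  commands: "0.2 0 0 0 10;0.2 0 0 0 10;0.2 0 0 0 10;0.2 0 0 0 10;0.2 0 0 0 0"

```text
t: 16.65
tcp_pos: [0.5158, 0.2028, 0.1308]
eef_rot: [0.378, 0.925, -0.026, 0.007]
force: [1.0, 1.0, 0.1]
grip_width: 0.044
```

```bash
python3 -c "
from h import *
tog([.5143,.196,.074])
d=vision.get_image('wrist'); crop(d,0,0,560,420,1,'pics/w13.png')
"
```

```text
tilt [-0.006 -0.053 -0.999]
t 16.65 tcp [0.5158 0.2028 0.1308] yaw(toolx) 135.6 tooly 45.5 q7 -0.26 w 0.0440 F [1.  1.  0.1]
world d mm [-1.2 -3.9 -2.9] tool units now [-0.06 -0.12  0.1 ] turn 0
 units if turned first [-0.06 -0.12  0.1 ]
```

View pics/w13.png

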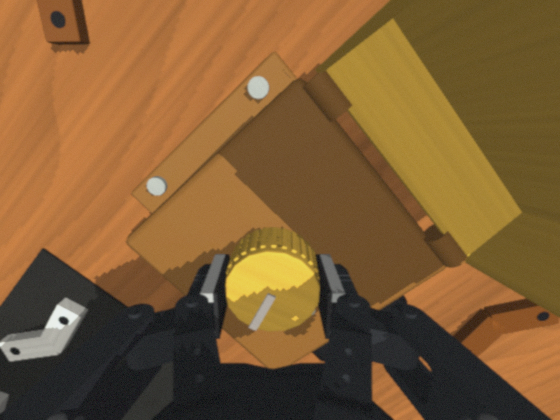

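Request:
step_arm:
  commands: "0.2 0 0 0 10;0.2 0 0 0 10;0.2 0 0 0 10;0.2 0 0 0 10;0.2 0 0 0 9;0.2 0 0 0 0"

```text
t: 17.45
tcp_pos: [0.5178, 0.2033, 0.1307]
eef_rot: [0.729, 0.685, -0.019, 0.016]
force: [1.7, -0.2, 3.1]
grip_width: 0.0442
```

```bash
python3 -c "
from h import *
tog([.5143,.196,.074])
d=vision.get_image('wrist'); crop(d,0,0,560,420,1,'pics/w14.png')
d=vision.get_image('side'); crop(d,235,130,315,190,9,'pics/s14.png')
"
```

```text
tilt [-0.006 -0.05  -0.999]
t 17.45 tcp [0.5178 0.2033 0.1307] yaw(toolx) 86.4 tooly -3.6 q7 -1.00 w 0.0442 F [ 1.7 -0.2  3.1]
world d mm [-3.2 -4.6 -2.7] tool units now [-0.16 -0.1   0.1 ] turn 0
 units if turned first [-0.16 -0.1   0.1 ]
```

View pics/w14.png

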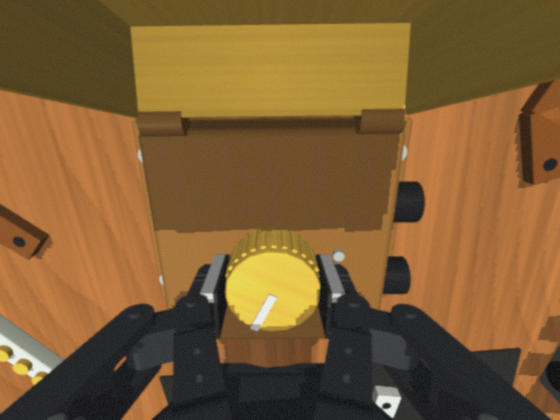

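Request:
step_arm:
  commands: "0.9 0 0 0 0;0.9 0 0 0 0;0.9 0 0 0 0;0.9 0 0 -0.6 0;0.9 0 0 -1 0;0.9 0 0 -1 0;0.9 0 0 -1 0;0.9 0 0 -1 0;0.9 0 0 -1 0;0.9 0 0 -1 0;0.9 0 0 0 0"

```text
t: 18.92
tcp_pos: [0.5175, 0.2153, 0.343]
eef_rot: [0.724, 0.689, -0.018, 0.018]
force: [-0.3, -0.0, 0.4]
grip_width: 0.0769
```

```bash
python3 -c "
from h import *
tool()
d=vision.get_image('wrist'); crop(d,0,0,560,420,1,'pics/w15.png')
"
```

```text
t 18.93 tcp [0.5175 0.2153 0.343 ] yaw(toolx) 87.2 tooly -2.8 q7 -0.81 w 0.0769 F [-0.3 -0.   0.4]
```

View pics/w15.png

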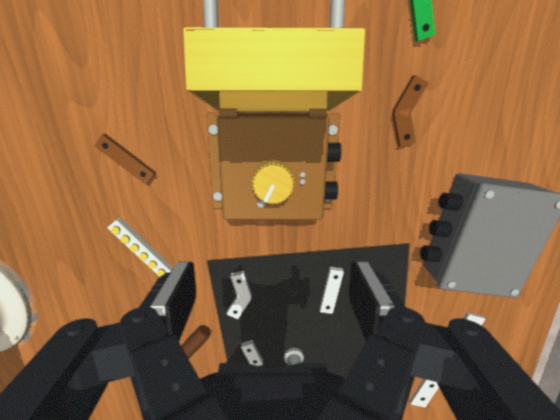

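```bash
python3 -c "
from h import *
d=vision.get_image('wrist'); crop(d,235,150,315,225,9,'pics/w16.png')
for c in ([.5143,.196],):
  for t in (140,160,180): pointer(d,np.array(c),thr=t)
f=d['frame']
import cv2
hsv=cv2.cvtColor(f,cv2.COLOR_RGB2HSV)
"
```

```text
n 72 mean [0.51258139 0.18649917] ang by mean 97.1 by axis 118.4 deg cw from box x
n 69 mean [0.51297879 0.18694432] ang by mean 95.1 by axis 116.0 deg cw from box x
n 63 mean [0.51302274 0.1872282 ] ang by mean 95.1 by axis 115.2 deg cw from box x
```

View pics/w16.png

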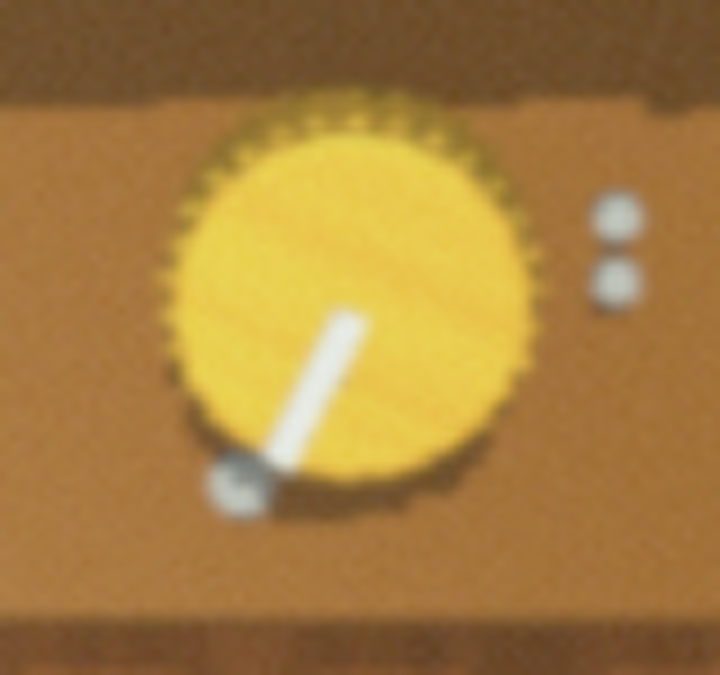

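The pointer points at the single off stud, about 115° or 2.0 rad by the line's axis. The cover stands open. Now a fresh look at the links and the tray.

```bash
python3 - <<'E'
from h import *
d=vision.get_image("top"); crop(d,240,125,370,265,6,"pics/mat2.png"); crop(d,385,160,465,265,7,"pics/tray.png"); links(d)
E
```

```text
px [500.5  25.8] n 76 mean [ 1.0042 -0.5673] rectc [1004. -566.] size 24.2 x 30.2 ang 19.0
px [555.7  26.7] n 79 mean [ 1.002  -0.7096] rectc [1004.2 -706.6] size 23.2 x 32.2 ang 87.8
px [440.  124.9] n 381 mean [ 0.7427 -0.406 ] rectc [ 742.5 -406. ] size 51.8 x 56.1 ang 0.2
px [333.7 151.7] n 237 mean [ 0.6723 -0.1348] rectc [ 672.4 -134.3] size 79.8 x 20.0 ang 86.4
px [284.7 155.7] n 263 mean [ 0.6615 -0.0101] rectc [662.1 -10.1] size 33.0 x 84.7 ang 15.5
px [281.9 180.6] n 248 mean [ 0.5977 -0.0032] rectc [597.7  -3.2] size 80.6 x 20.0 ang 78.9
px [548.8 211.3] n 167 mean [ 0.5233 -0.6745] rectc [ 524.2 -674.8] size 12.4 x 85.6 ang 90.0
px [283.7 238.1] n 205 mean [ 0.4522 -0.0085] rectc [452.9  -5.7] size 84.3 x 30.0 ang 79.1
px [245.8 292.9] n 193 mean [0.3153 0.0853] rectc [313.4  85.8] size 19.7 x 108.7 ang 35.1
```

View pics/mat2.png

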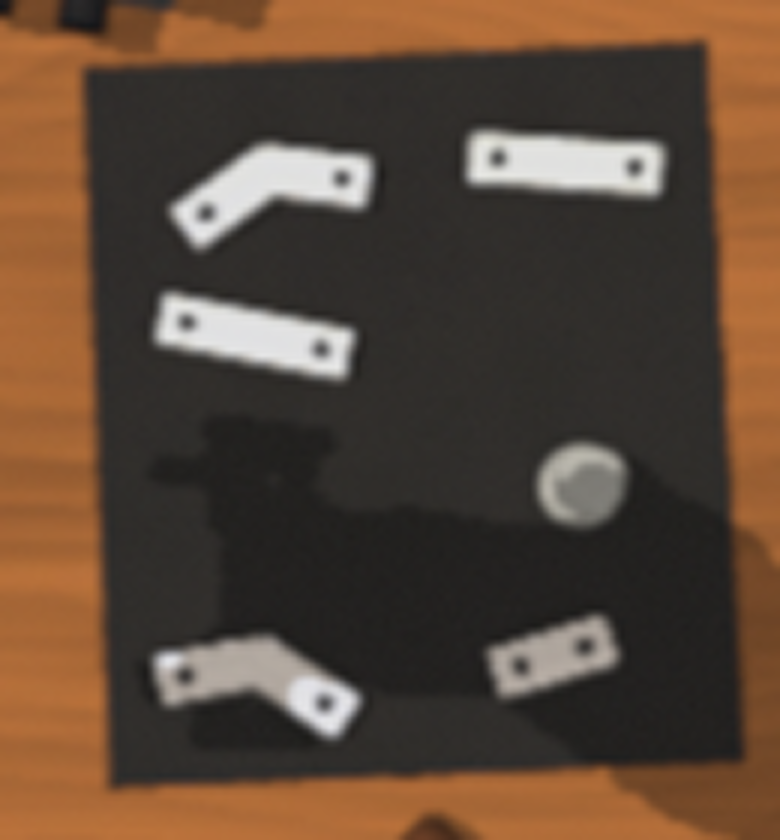

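View pics/tray.png

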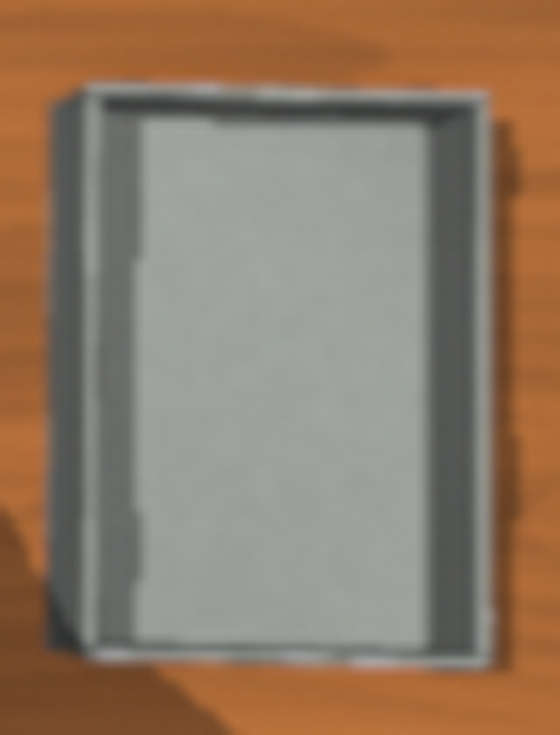

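Candidates:
- (285,156) and (282,238): V-bent and silvery, so odd.
- (332,234): 50 mm, so odd.
- (334,152) and (282,181): 80 mm straight, so sound.
- The brown and green look-alikes lie off the mat.

The crop confirms this.

```bash
python3 - <<'E'
from h import *
d=vision.get_image("top")
Z=lambda u,v:onz(d,240+u/6,125+v/6,.013)[:2]
def arm(n,v,h1,h2):
    v,h1,h2=Z(*v),Z(*h1),Z(*h2)
    for k,h in (("1",h1),("2",h2)):
        a=np.degrees(np.arctan2(*(h-v)[::-1])); print(n,"arm",k,"vertex",v.round(4),"hole",h.round(4),"len %.1f"%(1000*np.linalg.norm(h-v)),"dir %.1f"%a,"grasp",((v+h)/2).round(4),"tooly",round((a+90)%180,1))
arm("A",(270,168),(206,212),(342,178))
arm("B",(261,663),(185,675),(325,703))
h1,h2=Z(520,666),Z(585,646); print("short",((h1+h2)/2).round(4),1000*np.linalg.norm(h1-h2),np.degrees(np.arctan2(*(h2-h1)[::-1])))
T=[onz(d,385+u/7,160+v/7,.05)[:2] for u,v in [(87,88),(490,95),(487,665),(87,657)]]
print(np.round(T,4), np.mean(T,0)); 
tool()
E
```

```text
A arm 1 vertex [ 0.6684 -0.0108] hole [0.6494 0.0163] len 33.1 dir 125.1 grasp [0.6589 0.0027] tooly 35.1
A arm 2 vertex [ 0.6684 -0.0108] hole [ 0.6643 -0.0414] len 30.9 dir -97.7 grasp [ 0.6664 -0.0261] tooly 172.3
B arm 1 vertex [ 0.4587 -0.0081] hole [0.4535 0.0237] len 32.2 dir 99.3 grasp [0.4561 0.0078] tooly 9.3
B arm 2 vertex [ 0.4587 -0.0081] hole [ 0.4422 -0.035 ] len 31.6 dir -121.6 grasp [ 0.4504 -0.0215] tooly 148.4
short [ 0.4624 -0.1302] 28.525634426968733 -72.61990053877447
[[ 0.6138 -0.2852]
 [ 0.612  -0.4253]
 [ 0.4145 -0.42  ]
 [ 0.4164 -0.2827]] [ 0.51419961 -0.35331731]
t 19.12 tcp [0.5162 0.2135 0.3386] yaw(toolx) 87.2 tooly -2.8 q7 -0.81 w 0.0768 F [ 0.1 -0.6  0.5]
```

```bash
python3 -c "
from h import *
tog([.456,.006,.106],9.3)
"
```

```text
tilt [-0.008 -0.053 -0.999]
t 19.12 tcp [0.5162 0.2135 0.3386] yaw(toolx) 87.2 tooly -2.8 q7 -0.81 w 0.0768 F [ 0.1 -0.6  0.5]
world d mm [ -59.8 -204.6 -178.7] tool units now [-6.58 -1.62  6.33] turn -12.1
 units if turned first [-6.09 -2.97  6.33]
```

Request:
step_arm:
  commands: "1 -1 -0.2 0 -6;1 -1 -0.4 0.3 -6;1 -1 -0.5 0.8 0;1 -1 -0.5 1 0;1 -1 -0.5 1 0;1 -1 -0.5 1 0;1 0 0 1 0;1 0 0 0 0"

```text
t: 20.12
tcp_pos: [0.4497, 0.01, 0.1854]
eef_rot: [0.645, 0.764, -0.027, 0.008]
force: [0.2, 1.1, 0.3]
grip_width: 0.0853
```

```bash
python3 -c "
from h import *
tog([.456,.006,.106],9.3)
d=vision.get_image('wrist'); crop(d,0,0,560,420,1,'pics/w17.png')
"
```

```text
tilt [-0.023 -0.051 -0.998]
t 20.12 tcp [0.4497 0.01   0.1854] yaw(toolx) 99.7 tooly 9.6 q7 -0.37 w 0.0853 F [0.2 1.1 0.3]
world d mm [  7.6  -1.2 -25.5] tool units now [-0.04  0.27  0.84] turn 0.3
 units if turned first [-0.04  0.27  0.84]
```

View pics/w17.png

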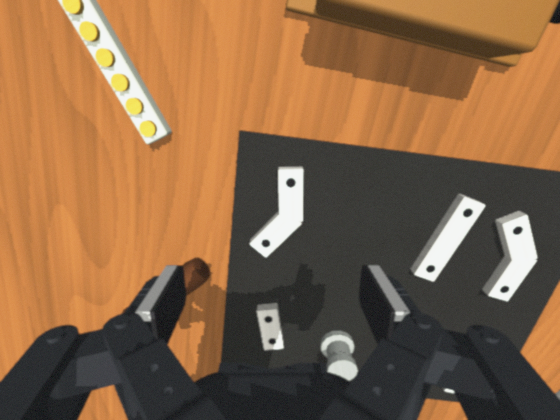

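```bash
python3 -c "
from h import *
d=vision.get_image('wrist')
for p in [(290,183),(265,243),(289,214),(270,319),(272,342)]: print(p,onz(d,*p,.013).round(4))
print(proj(d,[.456,.006,.013]))
"
```

```text
(290, 183) [0.4586 0.0239 0.013 ]
(265, 243) [ 0.4473 -0.0346  0.013 ]
(289, 214) [ 0.463  -0.0034  0.013 ]
(270, 319) [ 0.4656 -0.1172  0.013 ]
(272, 342) [ 0.4725 -0.1459  0.013 ]
(np.float64(282.9084209071565), np.float64(202.51641530078044))
```

Request:
step_arm:
  commands: "1 -0.05 0.3 0.9 0;1 0 0 1 0;1 0 0 0.9 0;1 0 0 0 0"

```text
t: 20.72
tcp_pos: [0.4657, 0.0094, 0.1071]
eef_rot: [0.643, 0.765, -0.022, 0.014]
force: [-0.6, 0.4, -0.1]
grip_width: 0.0856
```

```bash
python3 -c "
from h import *
tog([.458,.006,.023],9.3)
d=vision.get_image('wrist'); crop(d,0,0,560,420,1,'pics/w18.png')
"
```

```text
tilt [-0.007 -0.051 -0.999]
t 20.73 tcp [0.4657 0.0094 0.1071] yaw(toolx) 99.9 tooly 9.9 q7 -0.51 w 0.0856 F [-0.6  0.4 -0.1]
world d mm [ -7.3  -0.6 -30.2] tool units now [ 0.07 -0.23  1.01] turn 0.6
 units if turned first [ 0.07 -0.23  1.01]
```

View pics/w18.png

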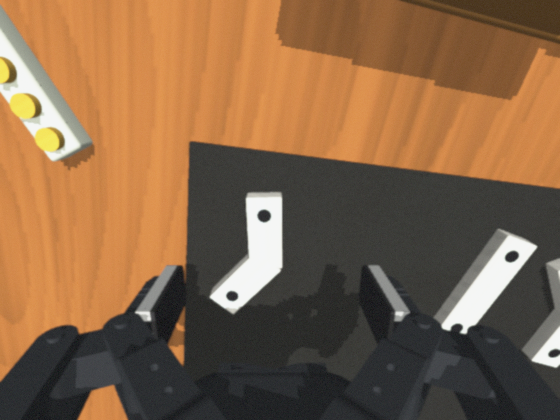

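Request:
step_arm:
  commands: "1 0.05 -0.2 0.6 0;1 0 0 0.4 0;1 0 0 0 0"

```text
t: 21.15
tcp_pos: [0.4646, 0.0098, 0.082]
eef_rot: [0.643, 0.766, -0.018, 0.018]
force: [0.5, 0.3, 1.1]
grip_width: 0.0856
```

```bash
python3 -c "
from h import *
tog([.458,.006,.023],9.3)
d=vision.get_image('wrist'); crop(d,0,0,560,420,1,'pics/w19.png')
"
```

```text
tilt [ 0.004 -0.051 -0.999]
t 21.15 tcp [0.4646 0.0098 0.082 ] yaw(toolx) 100.0 tooly 10.0 q7 -0.57 w 0.0856 F [0.5 0.3 1.1]
world d mm [-6.8 -1.1 -5.1] tool units now [ 0.01 -0.23  0.17] turn 0.7
 units if turned first [ 0.01 -0.23  0.17]
```

View pics/w19.png

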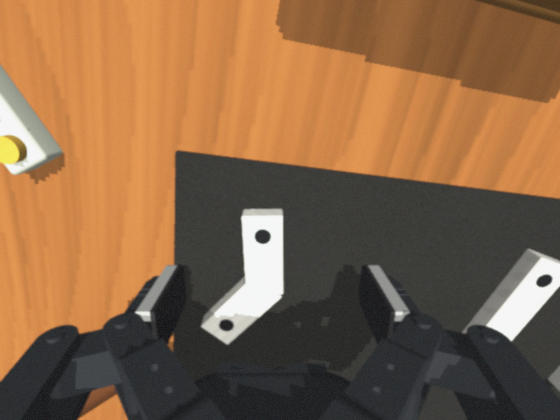

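Request:
step_arm:
  commands: "1 0 -0.2 0.17 0;0.5 0 0 0 0;0 0 0 0 0;0 0 0 0 0;0 0 0 0 0;0 0 0 0 0"

```text
t: 21.95
tcp_pos: [0.4601, 0.0086, 0.0788]
eef_rot: [0.643, 0.766, -0.017, 0.019]
force: [-0.1, -0.1, -1.1]
grip_width: 0.0179
```

```bash
python3 -c "
from h import *
tog([.458,.006,.023],9.3)
d=vision.get_image('wrist'); crop(d,0,0,560,420,1,'pics/w20.png')
"
```

```text
tilt [ 0.008 -0.051 -0.999]
t 21.95 tcp [0.4601 0.0086 0.0788] yaw(toolx) 100.0 tooly 10.0 q7 -0.58 w 0.0179 F [-0.1 -0.1 -1.1]
world d mm [-2.5  0.1 -1.9] tool units now [ 0.02 -0.08  0.06] turn 0.7
 units if turned first [ 0.02 -0.08  0.06]
```

View pics/w20.png

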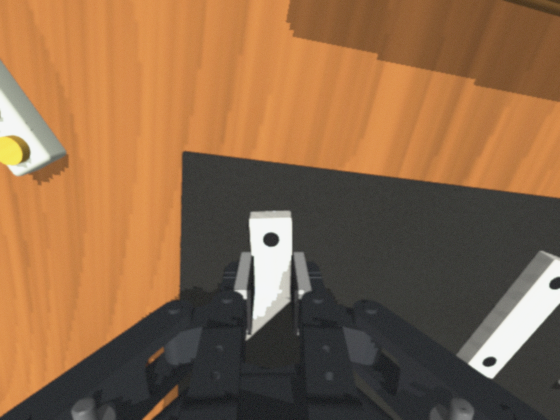

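Request:
step_arm:
  commands: "0 0 0 -0.6 0;0 0 0 -1 0;0 0 0 -1 0;0 0 0 -1 0;0 0 0 -0.6 0;0 0 0 0 0"

```text
t: 22.75
tcp_pos: [0.4571, 0.015, 0.2061]
eef_rot: [0.643, 0.766, -0.019, 0.017]
force: [0.5, -0.6, -2.2]
grip_width: 0.0179
```

```bash
python3 -c "
from h import *
tog([.555,-.338,.13],5)
d=vision.get_image('side'); crop(d,200,150,380,350,3,'pics/s21.png')
"
```

```text
tilt [ 0.002 -0.05  -0.999]
t 22.75 tcp [0.4571 0.015  0.2061] yaw(toolx) 100.0 tooly 10.0 q7 -0.35 w 0.0179 F [ 0.5 -0.6 -2.2]
world d mm [  97.8 -350.2  -22.2] tool units now [-12.01   1.2    1.33] turn 5.0
 units if turned first [-11.86   2.23   1.33]
```

View pics/s21.png

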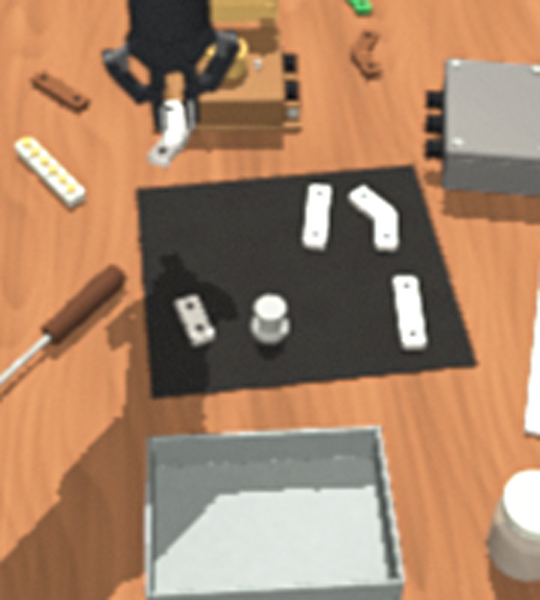

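The bent link is held at (170,130) in the crop. I'll carry it to the tray.

Request:
step_arm:
  commands: "0 -1 0.1 0 2.5;0 -1 0.15 0 2.5;0 -1 0.2 0 0;0 -1 0.2 0 0;0 -1 0.2 0 0;0 -1 0.2 0 0;0 -1 0.2 0 0;0 -1 0.2 0 0;0 -1 0.2 0 0;0 -1 0.2 0 0;0 -1 0.2 0 0;0 0 0 0 0"

```text
t: 24.3
tcp_pos: [0.5427, -0.3164, 0.1985]
eef_rot: [0.676, 0.737, -0.024, 0.003]
force: [-0.8, 0.8, -1.8]
grip_width: 0.0177
```

```bash
python3 -c "
from h import *
tog([.555,-.338,.08],5)
"
```

```text
tilt [-0.028 -0.04  -0.999]
t 24.30 tcp [ 0.5427 -0.3164  0.1985] yaw(toolx) 95.0 tooly 4.9 q7 0.16 w 0.0177 F [-0.8  0.8 -1.8]
world d mm [ 13.8 -19.4 -64.5] tool units now [-0.6   0.47  2.16] turn -0.1
 units if turned first [-0.6   0.47  2.16]
```

Request:
step_arm:
  commands: "0 -0.6 0.45 0.3 0;0 0 0 1 0;0 0 0 1 0;0 0 0 0.9 0;0 0 0 0 0"

```text
t: 24.92
tcp_pos: [0.5517, -0.3306, 0.0923]
eef_rot: [0.674, 0.738, -0.025, -0.003]
force: [-0.3, 1.2, -2.6]
grip_width: 0.0175
```

```bash
python3 -c "
from h import *
tog([.555,-.338,.045],5)
d=vision.get_image('wrist'); crop(d,0,0,560,420,1,'pics/w22.png')
"
```

```text
tilt [-0.038 -0.033 -0.999]
t 24.93 tcp [ 0.5517 -0.3306  0.0923] yaw(toolx) 95.3 tooly 5.2 q7 0.11 w 0.0175 F [-0.3  1.2 -2.6]
world d mm [ 5.4 -5.6  6.7] tool units now [-0.21  0.15 -0.22] turn 0.2
 units if turned first [-0.21  0.15 -0.22]
```

View pics/w22.png

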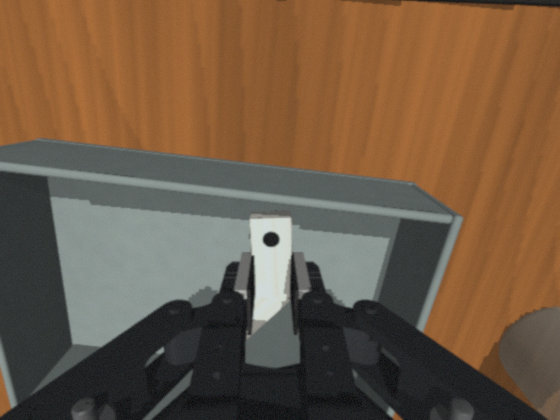

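Request:
step_arm:
  commands: "0.5 0 0 0 0;0.5 0 0 0 0;0.5 0 0 0 0;0.5 0 0 -1 0;0.5 0 0 -1 0;0.5 0 0 -1 0;0.7 0 0 -0.6 0;0.7 0 0 0 0"

```text
t: 25.98
tcp_pos: [0.5596, -0.3275, 0.2117]
eef_rot: [0.674, 0.739, -0.024, 0.003]
force: [0.3, 0.4, -0.8]
grip_width: 0.0597
```

```bash
python3 -c "
from h import *
tog([.4645,-.131,.1],107.4)
d=vision.get_image('wrist'); crop(d,0,0,560,420,1,'pics/w23.png')
d=vision.get_image('top'); crop(d,240,125,470,265,3,'pics/t23.png'); links(d,thr=130)
"
```

```text
tilt [-0.027 -0.039 -0.999]
t 25.98 tcp [ 0.5596 -0.3275  0.2117] yaw(toolx) 95.3 tooly 5.2 q7 0.18 w 0.0597 F [ 0.3  0.4 -0.8]
world d mm [-93.6 198.7 -57.8] tool units now [ 6.95 -2.45  1.75] turn 77.8
 units if turned first [-0.93 -7.31  1.75]
px [439.8 125. ] n 394 mean [ 0.7424 -0.4056] rectc [ 741.2 -406. ] size 54.4 x 56.2 ang 0.2
px [333.4 151.8] n 260 mean [ 0.672  -0.1339] rectc [ 671.9 -135.1] size 81.7 x 21.5 ang 86.1
px [284.8 155.7] n 279 mean [ 0.6614 -0.0102] rectc [662.  -10.2] size 34.6 x 84.6 ang 13.9
px [453.1 183.2] n 88 mean [ 0.5933 -0.4363] rectc [ 595.8 -442. ] size 102.1 x 35.4 ang 18.9
px [281.9 180.6] n 270 mean [ 0.5975 -0.0033] rectc [597.5  -3.2] size 81.6 x 21.5 ang 78.9
px [109.6 204.7] n 247 mean [0.5341 0.4331] rectc [533.7 425.2] size 40.2 x 113.3 ang 87.6
px [336.4 205.3] n 133 mean [ 0.5355 -0.1412] rectc [ 535.1 -141.5] size 27.8 x 32.9 ang 0.3
px [331.6 234. ] n 166 mean [ 0.4631 -0.129 ] rectc [ 463.3 -129.1] size 21.4 x 51.0 ang 18.5
px [245.6 293.3] n 220 mean [0.3143 0.0857] rectc [313.6  85.6] size 20.9 x 109.4 ang 35.1
px [353.2 304.9] n 69 mean [ 0.2876 -0.1821] rectc [ 288.7 -180.5] size 93.7 x 5.1 ang 48.7
```

View pics/w23.png

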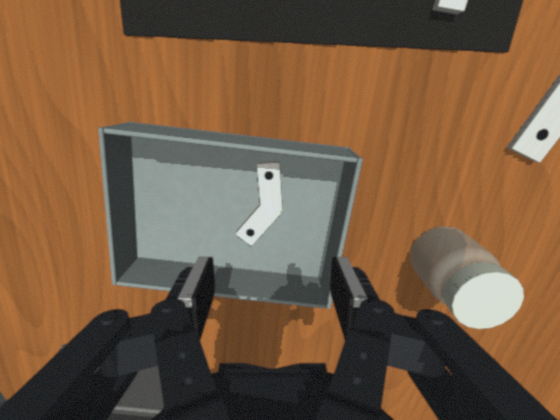

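View pics/t23.png

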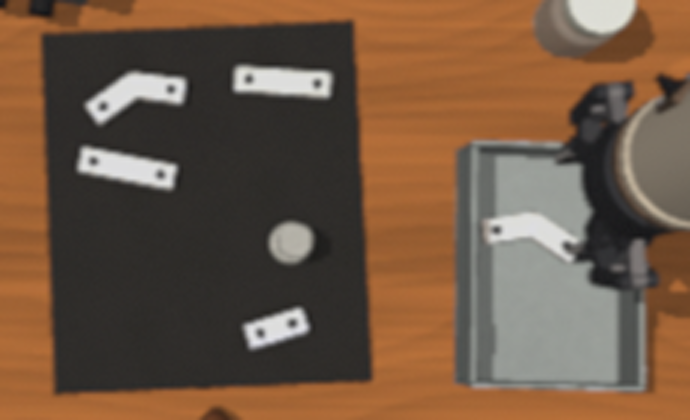

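The first bent link lies in the tray at (268,205) in the wrist view, and nothing else has moved. The short link is next, with a partial opening because the plug is close.

```bash
python3 -c "
from h import *
tog([.4645,-.130,.1],17.4)
"
```

```text
tilt [-0.03  -0.038 -0.999]
t 26.07 tcp [ 0.5584 -0.3273  0.2096] yaw(toolx) 95.3 tooly 5.2 q7 0.18 w 0.0595 F [-0.8  0.5 -0.4]
world d mm [-92.3 199.3 -55.7] tool units now [ 6.96 -2.4   1.69] turn -12.2
 units if turned first [ 7.31 -0.87  1.69]
```

Request:
step_arm:
  commands: "0.6 1 -0.2 0 -6;0.6 1 -0.1 0 -6;0.6 1 -0.1 0 0;0.6 1 -0.1 0 0;0.6 1 -0.1 0.4 0;0.6 1 -0.1 0.6 0;0.6 1 0 0.6 0;0.6 0 0 0 0"

```text
t: 27.08
tcp_pos: [0.4724, -0.1254, 0.1444]
eef_rot: [0.591, 0.806, -0.025, -0.01]
force: [0.4, -1.5, -0.4]
grip_width: 0.0511
```

```bash
python3 -c "
from h import *
tog([.4645,-.130,.023],17.4)
d=vision.get_image('wrist'); crop(d,0,0,560,420,1,'pics/w24.png')
"
```

```text
tilt [-0.046 -0.029 -0.999]
t 27.07 tcp [ 0.4724 -0.1254  0.1444] yaw(toolx) 107.5 tooly 17.5 q7 -0.00 w 0.0511 F [ 0.4 -1.5 -0.4]
world d mm [ -5.4  -3.  -67.5] tool units now [-0.01 -0.08  2.26] turn 0.1
 units if turned first [-0.01 -0.08  2.26]
```

View pics/w24.png

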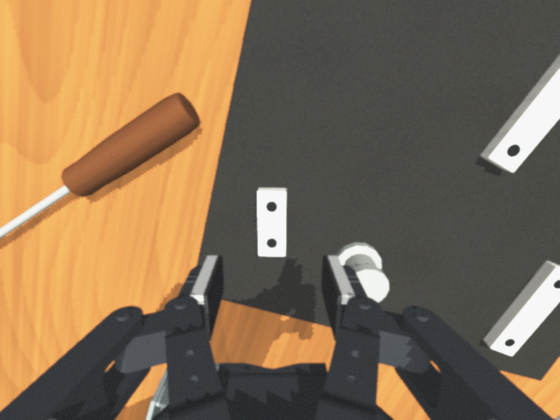

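Request:
step_arm:
  commands: "0.5 0 -0.1 1 0;0.5 0 -0.05 0.8 0;0.5 0 0 0 0"

```text
t: 27.5
tcp_pos: [0.4679, -0.1333, 0.0899]
eef_rot: [0.593, 0.805, -0.026, -0.008]
force: [-0.5, -0.7, 1.2]
grip_width: 0.0424
```

```bash
python3 -c "
from h import *
tog([.4645,-.130,.023],17.4)
d=vision.get_image('wrist'); crop(d,0,0,560,420,1,'pics/w25.png')
"
```

```text
tilt [-0.044 -0.031 -0.999]
t 27.50 tcp [ 0.4679 -0.1333  0.0899] yaw(toolx) 107.2 tooly 17.2 q7 -0.07 w 0.0424 F [-0.5 -0.7  1.2]
world d mm [ -1.    5.  -12.9] tool units now [0.18 0.04 0.43] turn -0.2
 units if turned first [0.18 0.04 0.43]
```

View pics/w25.png

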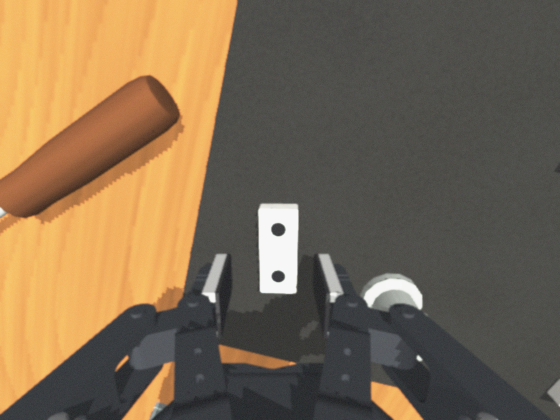

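Request:
step_arm:
  commands: "0.5 0.2 0.1 0.4 0;0.5 0 0 0 0"

```text
t: 27.8
tcp_pos: [0.4707, -0.1274, 0.0791]
eef_rot: [0.594, 0.804, -0.025, -0.006]
force: [0.0, -0.2, 0.1]
grip_width: 0.0423
```

```bash
python3 -c "
from h import *
tog([.4645,-.130,.023],17.4)
s=monitor.observe(); M=R.from_quat(s['eef_rot']).as_matrix()
d=vision.get_image('wrist'); crop(d,0,0,560,420,1,'pics/w26.png'); print(proj(d,s['tcp_pos']+M[:,2]*.067))
"
```

```text
tilt [-0.04  -0.032 -0.999]
t 27.80 tcp [ 0.4707 -0.1274  0.0791] yaw(toolx) 107.1 tooly 17.1 q7 -0.11 w 0.0423 F [ 0.  -0.2  0.1]
world d mm [-4.  -0.8 -2.2] tool units now [ 0.01 -0.13  0.08] turn -0.3
 units if turned first [ 0.01 -0.13  0.08]
(np.float64(270.88960935579803), np.float64(271.10514704885907))
```

View pics/w26.png

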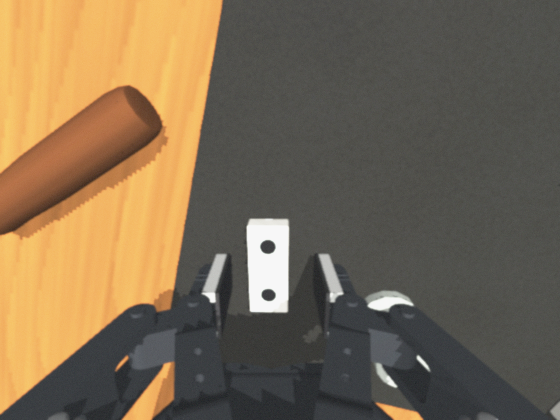

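The link centre at about (268,268) lies on the projected grasp point (271,271), so I'll close and lift.

Request:
step_arm:
  commands: "0 0 -0.05 0.08 0;0 0 0 0 0;0 0 0 0 0;0 0 0 0 0;0 0 0 -0.5 0;0 0 0 -1 0;0 0 0 -1 0;0 0 0 -1 0;0 0 0 -0.6 0;0 0 0 0 0"

```text
t: 29.1
tcp_pos: [0.4748, -0.1238, 0.2079]
eef_rot: [0.593, 0.805, -0.025, -0.005]
force: [-0.9, -0.9, -1.4]
grip_width: 0.0178
```

```bash
python3 -c "
from h import *
tog([.50,-.338,.13],5)
"
```

```text
tilt [-0.037 -0.034 -0.999]
t 29.10 tcp [ 0.4748 -0.1238  0.2079] yaw(toolx) 107.2 tooly 17.2 q7 0.07 w 0.0178 F [-0.9 -0.9 -1.4]
world d mm [  27.2 -212.4  -24. ] tool units now [-7.01 -1.18  1.01] turn 12.2
 units if turned first [-7.1   0.32  1.01]
```

Request:
step_arm:
  commands: "0 -1 -0.2 0 6;0 -1 -0.2 0 6;0 -1 -0.1 0 0;0 -1 -0.1 0 0;0 -1 -0.1 0 0;0 -1 -0.1 0 0;0 -1 0 0 0;0 0 0 0 0"

```text
t: 30.1
tcp_pos: [0.4679, -0.3549, 0.2065]
eef_rot: [0.689, 0.724, -0.028, -0.008]
force: [-0.3, 0.3, -1.0]
grip_width: 0.0175
```

```bash
python3 -c "
from h import *
tog([.47,-.345,.045],5)
d=vision.get_image('wrist'); crop(d,0,0,560,420,1,'pics/w27.png')
"
```

```text
tilt [-0.051 -0.03  -0.998]
t 30.10 tcp [ 0.4679 -0.3549  0.2065] yaw(toolx) 92.9 tooly 2.8 q7 0.25 w 0.0175 F [-0.3  0.3 -1. ]
world d mm [   4.8   11.6 -107.6] tool units now [0.48 0.37 3.56] turn -2.2
 units if turned first [0.46 0.38 3.56]
```

View pics/w27.png

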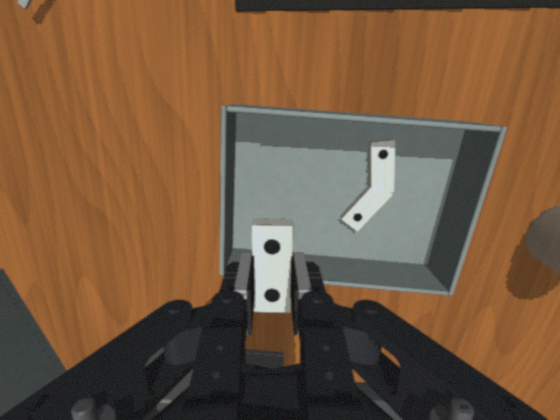

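Request:
step_arm:
  commands: "0 0.4 0.4 0.6 0;0 0.05 0.05 1 0;0 0 0 1 0;0 0 0 0.7 0;0 0 0 0 0"

```text
t: 30.78
tcp_pos: [0.4738, -0.3398, 0.1013]
eef_rot: [0.69, 0.723, -0.028, -0.011]
force: [-0.0, -0.1, -0.8]
grip_width: 0.018
```

```bash
python3 -c "
from h import *
tog([.47,-.345,.045],5)
d=vision.get_image('wrist'); crop(d,0,0,560,420,1,'pics/w28.png')
"
```

```text
tilt [-0.055 -0.026 -0.998]
t 30.77 tcp [ 0.4738 -0.3398  0.1013] yaw(toolx) 92.7 tooly 2.6 q7 0.13 w 0.0180 F [-0.  -0.1 -0.8]
world d mm [-0.9 -3.8 -2.4] tool units now [-0.12 -0.03  0.09] turn -2.4
 units if turned first [-0.12 -0.04  0.09]
```

View pics/w28.png

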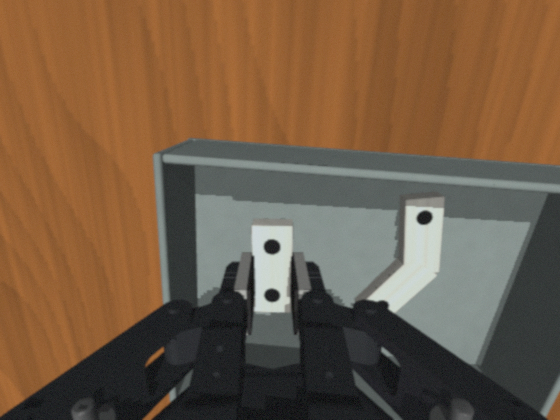

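Request:
step_arm:
  commands: "0.4 0 0 0.3 0;0.4 0 0 0 0;0.4 0 0 0 0;0.4 0 0 -1 0;0.4 0 0 -1 0;0.4 0 0 -1 0;0.7 0 0 -1 0;0.7 0 0 0 0"

```text
t: 31.82
tcp_pos: [0.4831, -0.3382, 0.2218]
eef_rot: [0.69, 0.723, -0.027, -0.006]
force: [0.4, -0.1, 0.1]
grip_width: 0.06
```

```bash
python3 -c "
from h import *
d=vision.get_image('wrist'); crop(d,0,0,560,420,1,'pics/w29.png')
d=vision.get_image('top'); crop(d,240,125,370,265,5,'pics/t29.png'); links(d,thr=130)
print('arm1'); tog([.661,.0,.1],35.1)
print('arm2'); tog([.668,-.024,.1],172.3)
"
```

```text
px [439.8 125. ] n 394 mean [ 0.7424 -0.4056] rectc [ 741.2 -406. ] size 54.4 x 56.2 ang 0.2
px [333.4 151.8] n 260 mean [ 0.672  -0.1339] rectc [ 671.9 -135.1] size 81.7 x 21.5 ang 86.1
px [284.8 155.7] n 279 mean [ 0.6614 -0.0102] rectc [662.  -10.2] size 34.6 x 84.6 ang 13.9
px [281.8 180.6] n 271 mean [ 0.5975 -0.0031] rectc [597.5  -3.2] size 81.6 x 21.5 ang 78.9
px [109.6 204.8] n 246 mean [0.5339 0.4331] rectc [533.7 425.2] size 40.2 x 113.3 ang 87.6
px [549.9 204. ] n 323 mean [ 0.5418 -0.6779] rectc [ 541.8 -675.6] size 54.4 x 49.1 ang 83.1
px [336.4 205.3] n 133 mean [ 0.5355 -0.1412] rectc [ 535.1 -141.5] size 27.8 x 32.9 ang 0.3
px [463.6 226.5] n 93 mean [ 0.484  -0.4601] rectc [ 482.8 -467.1] size 104.7 x 35.7 ang 21.1
px [245.6 293.3] n 220 mean [0.3143 0.0857] rectc [313.6  85.6] size 20.9 x 109.4 ang 35.1
px [353.  304.8] n 68 mean [ 0.288  -0.1816] rectc [ 288.9 -180.6] size 93.7 x 4.2 ang 47.8
px [529.8 398.8] n 382 mean [ 0.0644 -0.6118] rectc [  62.7 -613.8] size 59.8 x 41.2 ang 17.2
arm1
tilt [-0.05  -0.03  -0.998]
t 31.93 tcp [ 0.4813 -0.3378  0.2191] yaw(toolx) 92.6 tooly 2.6 q7 0.22 w 0.0598 F [0.8 1.  0. ]
world d mm [182.5 339.4 -65.2] tool units now [11.07  6.69  1.53] turn -32.5
 units if turned first [ 5.74 11.59  1.53]
arm2
tilt [-0.05  -0.03  -0.998]
t 31.93 tcp [ 0.4813 -0.3378  0.2191] yaw(toolx) 92.6 tooly 2.6 q7 0.22 w 0.0598 F [0.8 1.  0. ]
world d mm [189.5 315.4 -65.2] tool units now [10.27  6.88  1.54] turn 10.3
 units if turned first [11.33  4.94  1.54]
```

View pics/w29.png

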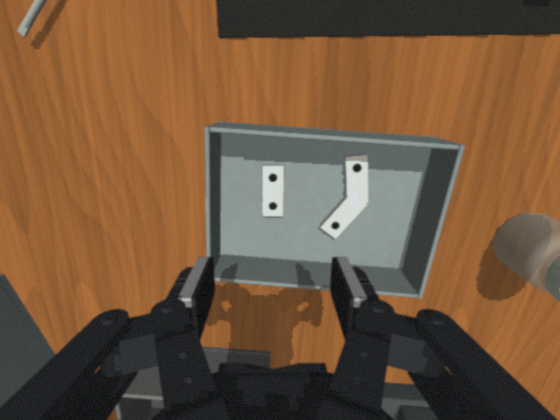

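View pics/t29.png

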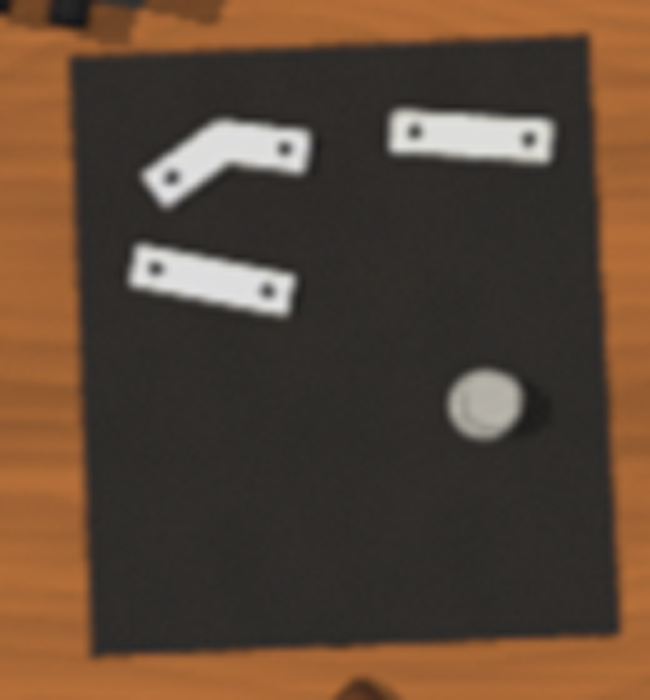

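Two odd links are in the tray and the mat is otherwise unchanged. Last is the far bent link, gripped by its arm 2, again with a partial opening to clear the sound link.

Request:
step_arm:
  commands: "0.6 1 0.4 0 5;0.6 1 0.4 0 5.3;0.6 1 0.5 0 0;0.6 1 0.5 0 0;0.6 1 0.5 0 0;0.6 1 0.5 0 0;0.6 1 0.5 0 0;0.6 1 0.5 0 0;0.6 1 0.5 0 0;0.6 1 0.4 0 0;0.6 1 0.3 0.3 0;0.6 0 0 0 0"

```text
t: 33.42
tcp_pos: [0.6619, -0.0215, 0.1707]
eef_rot: [0.756, 0.653, -0.037, -0.017]
force: [-0.5, 0.1, -0.7]
grip_width: 0.0512
```

```bash
python3 -c "
from h import *
tog([.668,-.024,.06],172.3)
d=vision.get_image('wrist'); crop(d,0,0,560,420,1,'pics/w30.png')
"
```

```text
tilt [-0.078 -0.024 -0.997]
t 33.42 tcp [ 0.6619 -0.0215  0.1707] yaw(toolx) 81.8 tooly -8.4 q7 -0.52 w 0.0512 F [-0.5  0.1 -0.7]
world d mm [ 10.3  -1.3 -56.8] tool units now [0.07 0.49 1.86] turn -0.7
 units if turned first [0.07 0.49 1.86]
```

View pics/w30.png

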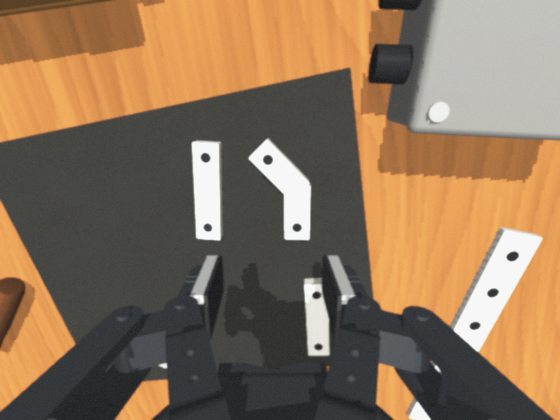

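Request:
step_arm:
  commands: "0.55 0.05 0.45 0.6 -0.7;0.55 0 0.05 0.8 0;0.55 0 0 0.5 0;0.55 0 0 0 0"

```text
t: 33.98
tcp_pos: [0.6698, -0.032, 0.1084]
eef_rot: [0.754, 0.655, -0.041, -0.016]
force: [0.3, 0.4, -0.6]
grip_width: 0.0469
```

```bash
python3 -c "
from h import *
tog([.668,-.024,.024],172.3)
s=monitor.observe(); M=R.from_quat(s['eef_rot']).as_matrix()
d=vision.get_image('wrist'); crop(d,0,0,560,420,1,'pics/w31.png'); print(proj(d,s['tcp_pos']+M[:,2]*.067))
"
```

```text
tilt [-0.083 -0.029 -0.996]
t 33.98 tcp [ 0.6698 -0.032   0.1084] yaw(toolx) 82.0 tooly -8.1 q7 -0.53 w 0.0469 F [ 0.3  0.4 -0.6]
world d mm [  2.7   9.6 -30.6] tool units now [0.37 0.12 1.  ] turn -0.4
 units if turned first [0.37 0.13 1.  ]
(np.float64(270.7899283067646), np.float64(271.56007690009426))
```

View pics/w31.png

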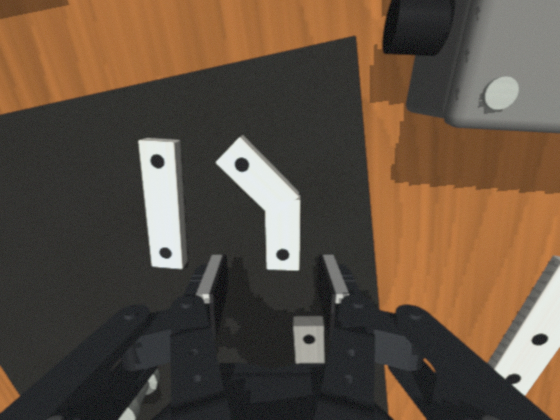

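Request:
step_arm:
  commands: "0.55 0.4 0.2 0.5 0;0.55 0.05 0 0.4 0;0.55 0 0 0 0"

```text
t: 34.4
tcp_pos: [0.677, -0.019, 0.0809]
eef_rot: [0.754, 0.655, -0.04, -0.015]
force: [-0.0, -0.3, -0.5]
grip_width: 0.0466
```

```bash
python3 -c "
from h import *
tog([.668,-.024,.024],172.3)
s=monitor.observe(); M=R.from_quat(s['eef_rot']).as_matrix()
d=vision.get_image('wrist'); crop(d,0,0,560,420,1,'pics/w32.png'); print(proj(d,s['tcp_pos']+M[:,2]*.067))
"
```

```text
tilt [-0.08  -0.029 -0.996]
t 34.40 tcp [ 0.677  -0.019   0.0809] yaw(toolx) 82.0 tooly -8.1 q7 -0.56 w 0.0466 F [-0.  -0.3 -0.5]
world d mm [-4.7 -3.5 -3. ] tool units now [-0.13 -0.13  0.12] turn -0.4
 units if turned first [-0.13 -0.13  0.12]
(np.float64(270.79297291039705), np.float64(271.6390319187))
```

View pics/w32.png

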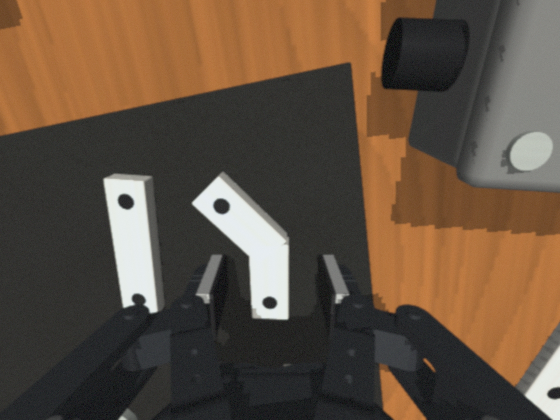

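Request:
step_arm:
  commands: "0.4 0 0 0.1 0;0 0 0 0 0;0 0 0 0 0;0 0 0 0 0;0 0 0 0 0;0 0 0 -0.5 0;0 0 0 -1 0;0 0 0 -1 0;0 0 0 -1 0;0 0 0 -0.8 0;0 0 0 0 0"

```text
t: 35.83
tcp_pos: [0.6888, -0.0146, 0.2168]
eef_rot: [0.754, 0.655, -0.037, -0.014]
force: [0.5, 1.6, -1.4]
grip_width: 0.0178
```

```bash
python3 -c "
from h import *
tog([.515,-.36,.13],-10)
d=vision.get_image('wrist'); crop(d,0,0,560,420,1,'pics/w33.png')
"
```

```text
tilt [-0.074 -0.028 -0.997]
t 35.83 tcp [ 0.6888 -0.0146  0.2168] yaw(toolx) 82.0 tooly -8.1 q7 -0.50 w 0.0178 F [ 0.5  1.6 -1.4]
world d mm [-169.8 -343.8  -33. ] tool units now [-12.08  -3.9    1.84] turn 1.9
 units if turned first [-12.2   -3.5    1.84]
```

View pics/w33.png

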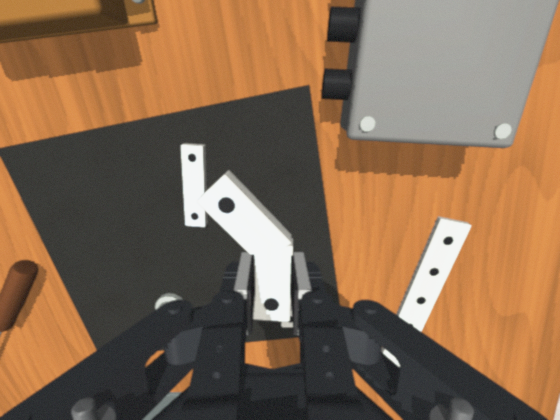

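Request:
step_arm:
  commands: "0 -1 -0.3 0 0;0 -1 -0.35 0 0;0 -1 -0.35 0 0;0 -1 -0.35 0 0;0 -1 -0.35 0 0;0 -1 -0.35 0 0;0 -1 -0.35 0 0;0 -1 -0.35 0 0;0 -1 -0.35 0 0;0 -1 -0.35 0 0;0 -1 -0.35 0 0;0 0 0 0 0"

```text
t: 37.38
tcp_pos: [0.5144, -0.3339, 0.2197]
eef_rot: [0.753, 0.656, -0.045, -0.026]
force: [-0.4, 0.0, -1.7]
grip_width: 0.0177
```

```bash
python3 -c "
from h import *
tog([.508,-.372,.06],-8)
d=vision.get_image('wrist'); crop(d,0,0,560,420,1,'pics/w34.png')
"
```

```text
tilt [-0.103 -0.019 -0.995]
t 37.38 tcp [ 0.5144 -0.3339  0.2197] yaw(toolx) 82.2 tooly -8.0 q7 0.02 w 0.0177 F [-0.4  0.  -1.7]
world d mm [  -0.9  -37.  -106. ] tool units now [-1.11  0.49  3.54] turn 0.0
 units if turned first [-1.11  0.49  3.54]
```

View pics/w34.png

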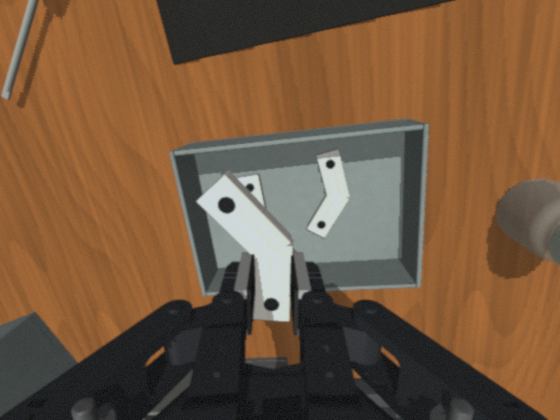

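Request:
step_arm:
  commands: "0 -0.6 0.3 0 0;0 -0.5 0.2 0.5 0;0 0 0 1 0;0 0 0 1 0;0 0 0 0.6 0;0 0 0 0 0"

```text
t: 38.17
tcp_pos: [0.5177, -0.3614, 0.1178]
eef_rot: [0.749, 0.66, -0.043, -0.031]
force: [-0.4, 0.5, -0.7]
grip_width: 0.018
```

```bash
python3 -c "
from h import *
tog([.508,-.372,.055],-8)
d=vision.get_image('wrist'); crop(d,0,0,560,420,1,'pics/w35.png')
"
```

```text
tilt [-0.105 -0.011 -0.994]
t 38.17 tcp [ 0.5177 -0.3614  0.1178] yaw(toolx) 82.8 tooly -7.3 q7 0.01 w 0.0180 F [-0.4  0.5 -0.7]
world d mm [ -4.  -10.   -9.1] tool units now [-0.34 -0.06  0.32] turn 0.7
 units if turned first [-0.34 -0.06  0.32]
```

View pics/w35.png

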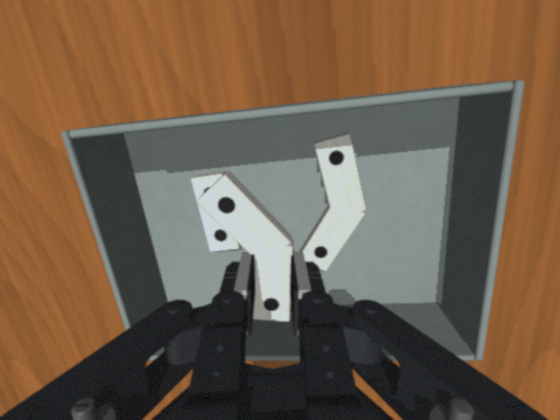

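Request:
step_arm:
  commands: "0 -0.35 0 0.3 0;0 0 0 0.2 0;0 0 0 0 0;0.4 0 0 0 0;0.4 0 0 0 0;0.4 0 0 0 0;0.4 0 0 -1 0;0.4 0 0 -1 0;0.4 0 0 -1 0;0.4 0 0 -1 0;0.4 0 0 0 0"

```text
t: 39.6
tcp_pos: [0.5305, -0.3716, 0.2308]
eef_rot: [0.749, 0.661, -0.042, -0.026]
force: [-0.3, 0.4, -0.3]
grip_width: 0.0339
```

```bash
python3 -c "
from h import *
tool()
d=vision.get_image('wrist'); crop(d,0,0,560,420,1,'pics/w36.png')
d=vision.get_image('side'); crop(d,200,120,400,370,2.4,'pics/s36.png')
"
```

```text
t 39.60 tcp [ 0.5305 -0.3716  0.2308] yaw(toolx) 82.9 tooly -7.3 q7 0.09 w 0.0339 F [-0.3  0.4 -0.3]
```

View pics/w36.png

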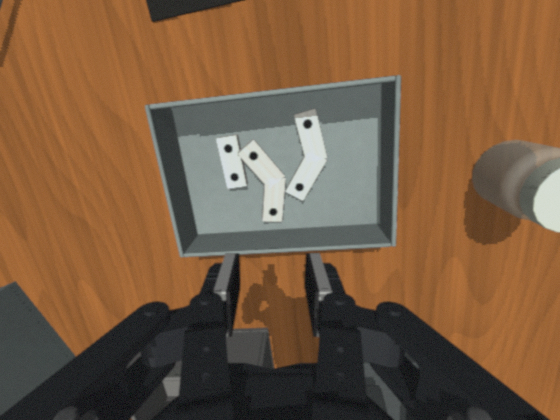

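View pics/s36.png

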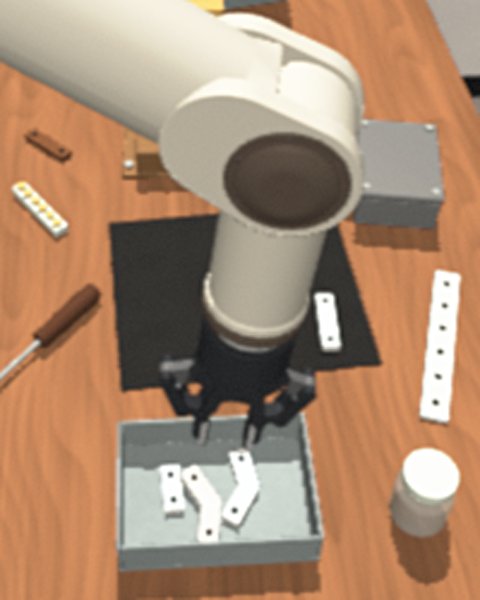

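All three odd links lie flat in the tray. I'll swing back to the cover: turn the jaws, rise, and locate the open bar.

Request:
step_arm:
  commands: "0.3 1 0 -1 -10.5;0.3 1 0 -1 -10.5;0.3 1 0.1 -1 -10.5;0.3 1 0.3 -1 -10.5;0.3 1 0.5 -1 -10.5;0.3 0.8 0.6 0 -10.5;0.3 0.7 0.7 0 -10.5;0.3 0.5 0.8 0 -10.5;0.3 0.3 1 0 -10;0.3 0 1 0 0;0.3 0 1 0 0;0.3 0 1 0 0"

```text
t: 41.2
tcp_pos: [0.505, -0.0023, 0.3633]
eef_rot: [0.01, 0.998, -0.002, -0.065]
force: [0.1, 0.3, 0.7]
grip_width: 0.0259
```

```bash
python3 -c "
from h import *
tog([.525,.374,.23],86.8)
d=vision.get_image('top'); crop(d,90,150,370,270,2.8,'pics/t37.png')
"
```

```text
tilt [-0.129 -0.004 -0.992]
t 41.20 tcp [ 0.505  -0.0023  0.3633] yaw(toolx) 178.9 tooly 88.9 q7 1.12 w 0.0259 F [0.1 0.3 0.7]
world d mm [ 26.9 376.5 -79.8] tool units now [-0.99 12.58  2.48] turn 2.1
 units if turned first [-0.52 12.61  2.48]
```

View pics/t37.png

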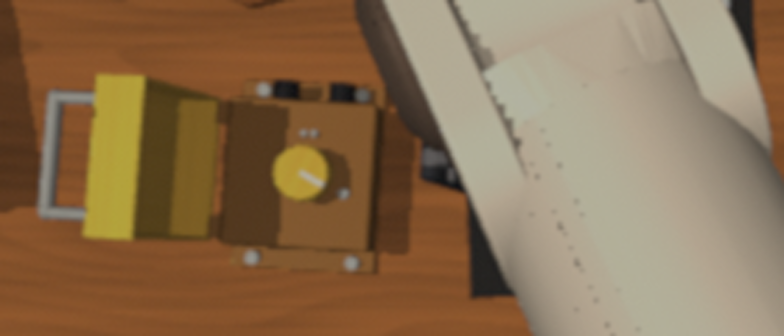

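Request:
step_arm:
  commands: "0.3 -0.05 1 0 1;0.3 -0.05 1 0 1;0.3 -0.05 1 0 0;0.3 -0.05 1 0 0;0.3 -0.05 1 0 0;0.3 -0.05 1 0 0;0.3 -0.05 1 0 0;0.3 -0.05 1 0 0;0.3 -0.05 1 0 0;0.3 -0.05 1 0 0;0.3 -0.05 1 0 0;0.3 0 0 0 0"

```text
t: 42.75
tcp_pos: [0.5319, 0.3351, 0.3392]
eef_rot: [0.026, 0.997, -0.007, -0.077]
force: [-0.3, -0.1, -1.5]
grip_width: 0.0256
```

```bash
python3 -c "
from h import *
d=vision.get_image('top'); print(onz(d,90+50/2.8,150+155/2.8,.151))
tog([.525,.374,.151],86.8)
d=vision.get_image('wrist'); crop(d,0,0,560,420,1,'pics/w38.png')
"
```

```text
[0.52286467 0.37595468 0.151     ]
tilt [-0.155 -0.011 -0.988]
t 42.80 tcp [0.5325 0.3334 0.3389] yaw(toolx) 176.8 tooly 87.0 q7 0.54 w 0.0257 F [ 0.1 -0.3 -0.9]
world d mm [   0.8   41.2 -134.6] tool units now [-0.64  1.46  4.41] turn 0.2
 units if turned first [-0.64  1.46  4.41]
```

View pics/w38.png

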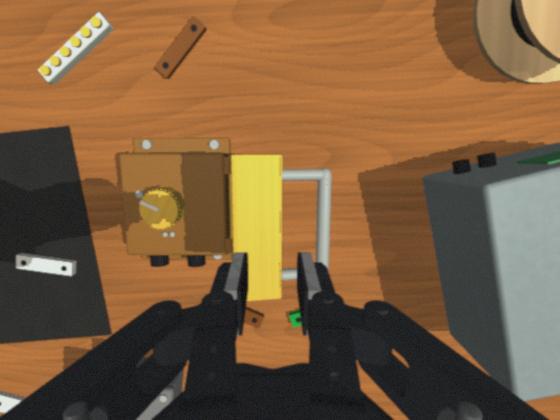

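Request:
step_arm:
  commands: "0.3 -0.2 0.8 0 0;0.3 -0.1 0.7 0 0;0.3 0 0 0 0"

```text
t: 43.22
tcp_pos: [0.5469, 0.372, 0.3349]
eef_rot: [0.031, 0.996, -0.01, -0.077]
force: [-0.1, 1.2, 0.4]
grip_width: 0.0257
```

```bash
python3 -c "
from h import *
tog([.525,.375,.151],86.8)
"
```

```text
tilt [-0.155 -0.015 -0.988]
t 43.23 tcp [0.5469 0.372  0.3349] yaw(toolx) 176.3 tooly 86.5 q7 0.50 w 0.0257 F [-0.1  1.2  0.4]
world d mm [ -13.5    3.8 -130.5] tool units now [-0.22  0.21  4.37] turn -0.3
 units if turned first [-0.22  0.21  4.37]
```

Request:
step_arm:
  commands: "0.35 -0.05 0.15 0.9 0;0.35 -0.05 0.05 0.9 0;0.35 0 0 0 0"

```text
t: 43.6
tcp_pos: [0.5438, 0.3711, 0.2794]
eef_rot: [0.034, 0.996, -0.012, -0.077]
force: [1.0, 0.3, 0.2]
grip_width: 0.0299
```

```bash
python3 -c "
from h import *
tog([.525,.375,.151],86.8)
d=vision.get_image('wrist'); crop(d,0,0,560,420,1,'pics/w39.png')
"
```

```text
tilt [-0.154 -0.018 -0.988]
t 43.60 tcp [0.5438 0.3711 0.2794] yaw(toolx) 176.0 tooly 86.2 q7 0.48 w 0.0299 F [1.  0.3 0.2]
world d mm [-10.5   4.9 -75.1] tool units now [-0.03  0.21  2.52] turn -0.6
 units if turned first [-0.03  0.21  2.52]
```

View pics/w39.png

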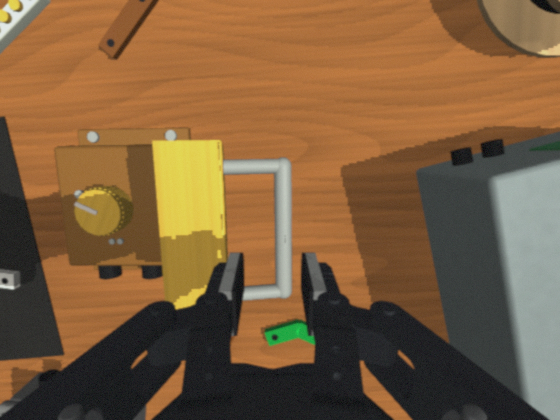

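Request:
step_arm:
  commands: "0.35 0 0.2 0.9 -0.5;0.35 0 0.05 0.9 0;0.35 0 0 0 0"

```text
t: 44.02
tcp_pos: [0.5398, 0.3767, 0.2314]
eef_rot: [0.032, 0.997, -0.009, -0.073]
force: [-0.4, 0.7, 0.6]
grip_width: 0.03
```

```bash
python3 -c "
from h import *
tog([.525,.375,.151],86.8)
d=vision.get_image('wrist'); crop(d,0,0,560,420,1,'pics/w40.png')
"
```

```text
tilt [-0.147 -0.014 -0.989]
t 44.02 tcp [0.5398 0.3767 0.2314] yaw(toolx) 176.2 tooly 86.4 q7 0.45 w 0.0300 F [-0.4  0.7  0.6]
world d mm [ -6.9  -0.9 -27. ] tool units now [ 0.09 -0.02  0.92] turn -0.4
 units if turned first [ 0.09 -0.02  0.92]
```

View pics/w40.png

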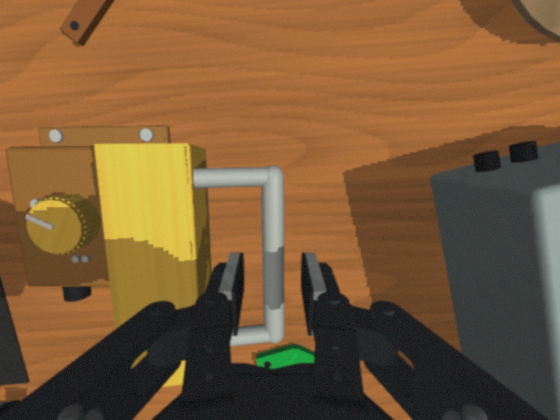

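Request:
step_arm:
  commands: "0.35 0.05 0 0.4 0;0.35 0.05 0 0.35 0;0.1 0 0 0 0;0 0 0 0 0;0 0 0 0 0;0 0 0 0 0"

```text
t: 44.82
tcp_pos: [0.5355, 0.3769, 0.2135]
eef_rot: [0.033, 0.997, -0.008, -0.071]
force: [-0.1, -1.1, -0.5]
grip_width: 0.0095
```

```bash
python3 -c "
from h import *
s,M=tool(); g=s['tcp_pos']+M[:,2]*.054; r=np.array([g[1]-.2735,g[2]-.05]); print(g,r,np.linalg.norm(r),np.degrees(np.arctan2(r[1],-r[0]))-34.8)
d=vision.get_image('wrist'); crop(d,0,0,560,420,1,'pics/w41.png')
"
```

```text
t 44.83 tcp [0.5355 0.3769 0.2135] yaw(toolx) 176.2 tooly 86.3 q7 0.44 w 0.0095 F [-0.1 -1.1 -0.5]
[0.52790186 0.3762684  0.16008175] [0.1027684  0.11008175] 0.15059659660381308 98.23213889565359
```

View pics/w41.png

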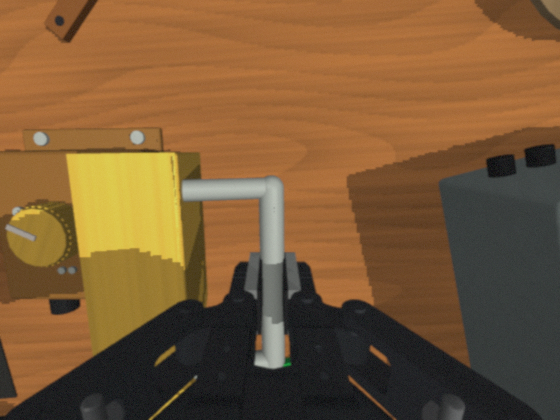

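Request:
step_arm:
  commands: "0 0.04 -0.31 -0.28 0;0 0.04 -0.33 -0.25 0;0 0.03 -0.35 -0.22 0;0 0.03 -0.37 -0.19 0;0 0.02 -0.39 -0.16 0;0 0 0 0 0"

```text
t: 45.62
tcp_pos: [0.5326, 0.3222, 0.2501]
eef_rot: [0.033, 0.997, -0.006, -0.07]
force: [1.0, 0.1, -4.4]
grip_width: 0.0093
```

```bash
cat >>h.py <<'E'
def arc():
    s,M=tool(); g=s['tcp_pos']+M[:,2]*.054; r=np.array([g[1]-.2735,g[2]-.05]); print("tilt",M[:,2].round(3),"g",g.round(4),"rel",r.round(4),"r %.4f th %.1f"%(np.linalg.norm(r),np.degrees(np.arctan2(r[1],-r[0]))-34.8))
E
python3 -c "
from h import *
arc()"
```

```text
t 45.62 tcp [0.5326 0.3222 0.2501] yaw(toolx) 176.1 tooly 86.3 q7 0.50 w 0.0093 F [ 1.   0.1 -4.4]
tilt [-0.139 -0.007 -0.99 ] g [0.525  0.3218 0.1966] rel [0.0483 0.1466] r 0.1544 th 73.4
```

Request:
step_arm:
  commands: "0 0 -0.4 -0.02 0;0 0 -0.41 0 0;0 0 -0.41 0 0;0 0 -0.42 0 0;0 0 -0.42 0.03 0;0 0 -0.41 0.06 0;0 0 0 0 0"

```text
t: 46.5
tcp_pos: [0.5285, 0.256, 0.2581]
eef_rot: [0.03, 0.997, 0.005, -0.064]
force: [0.3, 1.5, 1.4]
grip_width: 0.0092
```

```bash
python3 -c "
from h import *
arc()
d=vision.get_image('side'); crop(d,200,60,340,220,4,'pics/s42.png')"
```

```text
t 46.50 tcp [0.5285 0.256  0.2581] yaw(toolx) 176.5 tooly 86.5 q7 0.59 w 0.0092 F [0.3 1.5 1.4]
tilt [-0.128  0.013 -0.992] g [0.5216 0.2568 0.2046] rel [-0.0167  0.1546] r 0.1555 th 49.0
```

View pics/s42.png

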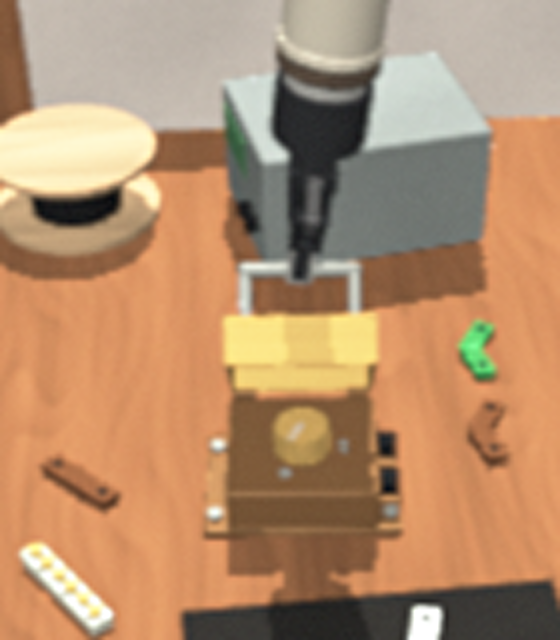

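Request:
step_arm:
  commands: "0 0 -0.41 0.1 0;0 0 -0.41 0.13 0;0 0 -0.4 0.16 0;0 0 -0.39 0.19 0;0 0 -0.37 0.22 0;0 0 -0.36 0.25 0;0 0 0 0 0"

```text
t: 47.42
tcp_pos: [0.5242, 0.1807, 0.2242]
eef_rot: [0.031, 0.998, 0.004, -0.06]
force: [4.4, -0.6, -2.4]
grip_width: 0.0094
```

```bash
python3 -c "
from h import *
arc()
d=vision.get_image('side'); crop(d,200,60,340,220,4,'pics/s43.png')"
```

```text
t 47.42 tcp [0.5242 0.1807 0.2242] yaw(toolx) 176.4 tooly 86.4 q7 0.67 w 0.0094 F [ 4.4 -0.6 -2.4]
tilt [-0.12   0.011 -0.993] g [0.5178 0.1813 0.1706] rel [-0.0922  0.1206] r 0.1518 th 17.8
```

View pics/s43.png

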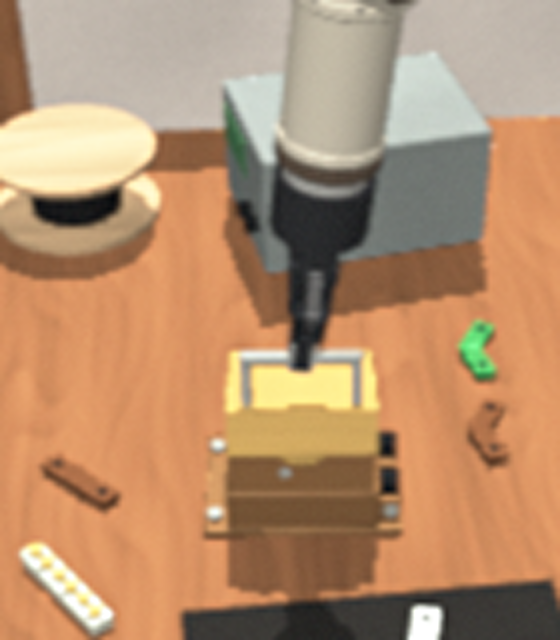

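Request:
step_arm:
  commands: "0 0 -0.31 0.28 0;0 0 -0.29 0.31 0;0 0 -0.26 0.34 0;0 0 0 0.15 0;0 0 0 0 0"

```text
t: 48.1
tcp_pos: [0.5224, 0.1558, 0.1972]
eef_rot: [0.031, 0.998, 0.005, -0.055]
force: [3.8, 3.8, -7.3]
grip_width: 0.0095
```

```bash
python3 -c "
from h import *
arc()
d=vision.get_image('side'); crop(d,200,60,340,220,4,'pics/s44.png')"
```

```text
t 48.10 tcp [0.5224 0.1558 0.1972] yaw(toolx) 176.5 tooly 86.4 q7 0.68 w 0.0095 F [ 3.8  3.8 -7.3]
tilt [-0.109  0.013 -0.994] g [0.5165 0.1565 0.1436] rel [-0.117   0.0936] r 0.1498 th 3.8
```

View pics/s44.png

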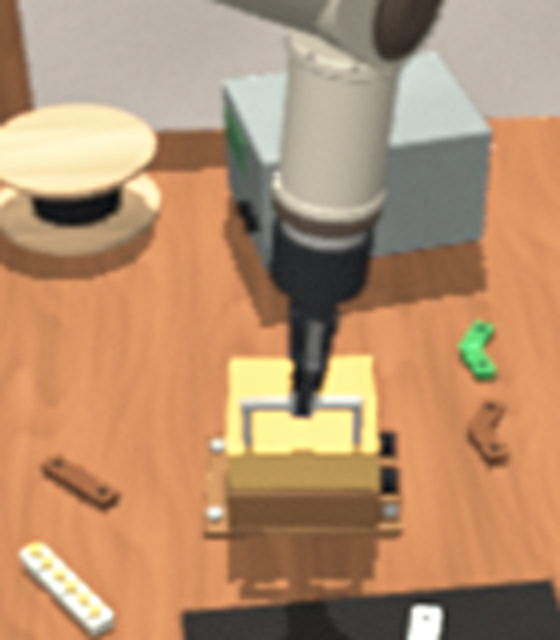

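Looks shut or nearly so. I'll release, so any remainder falls under its own weight, and retreat upward.

Request:
step_arm:
  commands: "0.3 0 0 0 0;0.3 0 0 0 0;0.3 0 0 0 0;0.3 0 0 -0.6 0;0.3 0 0 -1 0;0.3 0 0 -1 0;0.3 0 0 -1 0;0.3 0 -0.5 -0.5 0;0.3 0 -1 0 0;0.3 0 -1 0 0;0.3 0 -1 0 0;0.3 0 0 0 0"

```text
t: 49.65
tcp_pos: [0.5277, 0.0479, 0.3291]
eef_rot: [0.028, 0.998, 0.004, -0.057]
force: [0.4, 0.7, -0.2]
grip_width: 0.0257
```

```bash
python3 -c "
from h import *
tool()
d=vision.get_image('side'); crop(d,235,135,320,205,9,'pics/s45.png')
d=vision.get_image('top'); crop(d,140,130,470,270,2.4,'pics/t45.png')
d=vision.get_image('wrist'); crop(d,0,0,560,420,1,'pics/w45.png')
"
```

```text
t 49.65 tcp [0.5277 0.0479 0.3291] yaw(toolx) 176.8 tooly 86.7 q7 0.97 w 0.0257 F [ 0.4  0.7 -0.2]
```

View pics/s45.png

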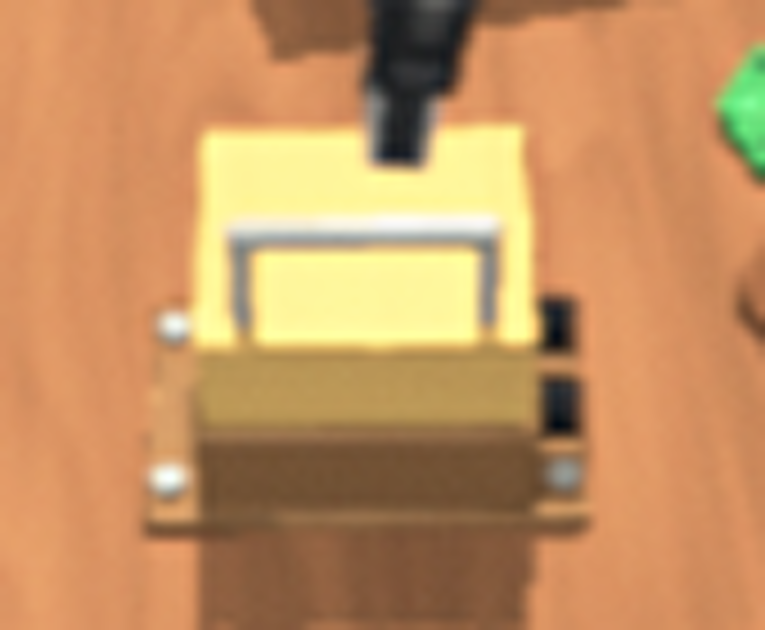

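View pics/t45.png

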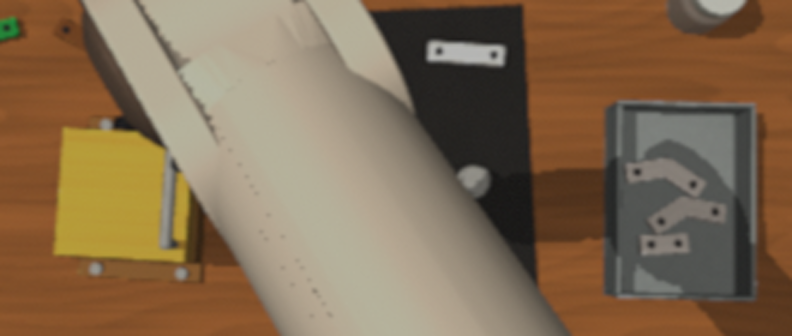

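View pics/w45.png

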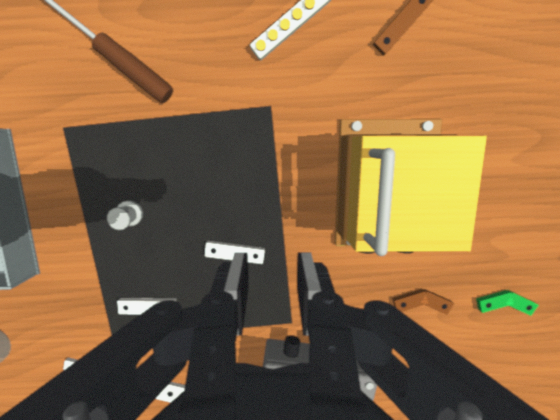

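The side view matches the original shut picture, with the bar at crop row 232 and the rim at row 430. Both sound links are on the mat, the plug is where it was, and three odd links are in the tray. Handing in.

```bash
python3 -c "
from rig import hand_in
print(hand_in())"
```

```text
the job is handed in; nothing more can be done
None
```

The job is done and was handed in at about 50 s of the 210 s allowed; no verdict was reported.

**What I did:**
- I flipped the cover open by its bar and it stood open by itself.
- I turned the knob about 90° clockwise to the off stud. The pointer read about 115°, or 2.0 rad.
- I put the three odd links that were there, two bent and one short, in the scrap tray.
- I swung the cover shut and moved the arm clear.

**Last checks:**
- **Cover:** the side view matches the original shut picture.
- **Links:** the three odd links lie flat in the tray, and the two sound links lie on the mat.
- **Plug:** it stands where it was.
- **Knob:** last seen at off just before the cover was shut. It could not be seen afterwards, and nothing touched it.

**Disagreements:**
- The wrist and top cameras differed by about 5–6 mm in x on the links.
- The tool drifted to as much as 9° off vertical along the way. Neither this nor the camera difference stopped a grasp.

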